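# Lap test slates up a run-off rack and start the run

### The job

Set up the run-off test: lap all the slates that are there up the sloping rack like roofing, one to a line from the bottom line upwards with none skipped, each square on the centre line with its lower edge on its blue line and its lower end lying on top of the slate below. Then lay the steel hold-down bar crosswise on the upper half of the topmost slate, and last turn the spring-return start knob on the control box clockwise to its stop and let it spring back. Leave the detergent bottle, the beaker and the brush where they are.

Things in the scene. Friction and masses are not known exactly. Their poses are not given: they have to be found in the camera images.
- rack: aluminium stand of the run-off rack, fixed, level. Origin on the table straight below the middle of the lowest blue line; x points horizontally up-slope, z up. Thin aluminium lips edge its sloping face: 24 mm high along both sides, 20 mm high across the top end
- face: white sloping face of the rack, inclined 22 deg (0.384 rad), 162 mm wide. Origin on its surface, mid lowest blue line, 40 mm above the table; x up the slope, y across to the left looking up-slope, z square out of it. Reaches from x = -30 to 375 mm; thin centre line at y = 0. Blue lines cross it at x = 0, 45, 90, 135, 180, 225 mm (45 mm exposure)
- batten (a point): middle of the top of the wooden starter batten fixed to the face just above the lowest line: 12 mm up the slope (face x = 8 to 20 mm), 30 mm wide, 16.3 mm high. It carries the lower end of the first slate and tips it like the others; axes as face
- first_place (a point): where the centre of the first slate comes to lie: face x = 49, y = 0, z = 13 mm; axes as face. Each next slate lies alike, 45 mm farther up: upper end on the face, lower end 18 mm off it on the batten or the slate below, so tipped 10.2 deg (0.178 rad) from the face about y and sloping only 11.8 deg (0.206 rad) to the level, lower end still lower
- slate1: dark grey test slate, flat plate 100 x 50 x 8 mm, 75 g, both ends and faces alike, interchangeable with the others; four to six are there in a run. Origin at the plate's centre (4 mm above the table when flat); x along its length, y its width, z its thickness. Starts flat on the table
- slate2: dark grey test slate, flat plate 100 x 50 x 8 mm, 75 g, both ends and faces alike, interchangeable with the others; four to six are there in a run. Origin at the plate's centre (4 mm above the table when flat); x along its length, y its width, z its thickness. Starts flat on the table
- slate3: dark grey test slate, flat plate 100 x 50 x 8 mm, 75 g, both ends and faces alike, interchangeable with the others; four to six are there in a run. Origin at the plate's centre (4 mm above the table when flat); x along its length, y its width, z its thickness. Starts flat on the table
- slate4: dark grey test slate, flat plate 100 x 50 x 8 mm, 75 g, both ends and faces alike, interchangeable with the others; four to six are there in a run. Origin at the plate's centre (4 mm above the table when flat); x along its length, y its width, z its thickness. Starts flat on the table
- slate5: dark grey test slate, flat plate 100 x 50 x 8 mm, 75 g, both ends and faces alike, interchangeable with the others; four to six are there in a run. Origin at the plate's centre (4 mm above the table when flat); x along its length, y its width, z its thickness. Starts flat on the table
- slate6: dark grey test slate, flat plate 100 x 50 x 8 mm, 75 g, both ends and faces alike, interchangeable with the others; four to six are there in a run. Origin at the plate's centre (4 mm above the table when flat); x along its length, y its width, z its thickness. Starts flat on the table
- bar: steel hold-down bar, 350 g: base 110 (y) x 44 (x) x 12 mm with a yellow upright grip block in its middle, 30 (x) x 14 (y) mm, from 12 to 37 mm up; pinch it across y. Origin: centre of the underside. Crosswise means its y along the face's y. In place its origin is 50 to 95 mm up-slope from the top slate's line, 8 to 17 mm off the face
- control_box: fixed control box, 120 x 130 x 75 mm, white with a blue top panel, origin at the centre of its underside, z up
- start_knob (a joint): turn of the spring-return start knob on top of the control box, rad: 0 at rest, growing clockwise seen from above, 1.2 at its hard stop; a spring of 0.08 N m/rad brings it back when let go
- knob_grip (a point): point on the knob's axis, 25 mm above the box's top panel (100 mm above the table). The knob is a black bar 46 mm long x 14 mm wide that reaches from 6 to 32 mm above the panel; the point's x axis runs along the bar and turns with it (at rest along the box's x), so the fingers close along the point's y
- detergent: bystander: yellow bottle, 60 mm across, 170 mm tall, origin at the centre of its underside
- beaker: bystander: glass beaker, 70 mm across, 90 mm tall, origin at the centre of its underside
- brush: bystander: brush lying on the table behind the rack
There are look-alikes about, which are no part of the job. There is more than one size of the bar; the job needs the smallest. What is shaped like the slate5 but orange is not meant.

How it is judged (in metres and radians):
On the way, in this order (a step that is already met when the one before it is completed fails the run):
1. all slates there are lie lapped on the lines from the bottom up, none skipped (a slate over a skipped line lies too near the face) ((x of slate1 in the frame of face between 0.0402 and 0.0582 m or x of slate1 in the frame of face between 0.0852 and 0.1032 m or x of slate1 in the frame of face between 0.1302 and 0.1482 m or x of slate1 in the frame of face between 0.1752 and 0.1932 m or x of slate1 in the frame of face between 0.2202 and 0.2382 m or x of slate1 in the frame of face between 0.2652 and 0.2832 m) and y of slate1 in the frame of face between -0.012 and 0.012 m and z of slate1 in the frame of face between 0.0105 and 0.0165 m and angle between the z axis of each of slate1, slate2, slate3, slate4, slate5, slate6 and the z axis of rack, either way round below 0.31 rad and angle between the x axis of each of slate1, slate2, slate3, slate4, slate5, slate6 and the x axis of face, either way round below 0.25 rad and angle between the y axis of each of slate1, slate2, slate3, slate4, slate5, slate6 and the y axis of face, either way round below 0.13 rad and linear speed of each of slate1, slate2, slate3, slate4, slate5, slate6 below 0.02 m/s and (x of slate2 in the frame of face between 0.0402 and 0.0582 m or x of slate2 in the frame of face between 0.0852 and 0.1032 m or x of slate2 in the frame of face between 0.1302 and 0.1482 m or x of slate2 in the frame of face between 0.1752 and 0.1932 m or x of slate2 in the frame of face between 0.2202 and 0.2382 m or x of slate2 in the frame of face between 0.2652 and 0.2832 m) and y of slate2 in the frame of face between -0.012 and 0.012 m and z of slate2 in the frame of face between 0.0105 and 0.0165 m and (x of slate3 in the frame of face between 0.0402 and 0.0582 m or x of slate3 in the frame of face between 0.0852 and 0.1032 m or x of slate3 in the frame of face between 0.1302 and 0.1482 m or x of slate3 in the frame of face between 0.1752 and 0.1932 m or x of slate3 in the frame of face between 0.2202 and 0.2382 m or x of slate3 in the frame of face between 0.2652 and 0.2832 m) and y of slate3 in the frame of face between -0.012 and 0.012 m and z of slate3 in the frame of face between 0.0105 and 0.0165 m and (x of slate4 in the frame of face between 0.0402 and 0.0582 m or x of slate4 in the frame of face between 0.0852 and 0.1032 m or x of slate4 in the frame of face between 0.1302 and 0.1482 m or x of slate4 in the frame of face between 0.1752 and 0.1932 m or x of slate4 in the frame of face between 0.2202 and 0.2382 m or x of slate4 in the frame of face between 0.2652 and 0.2832 m) and y of slate4 in the frame of face between -0.012 and 0.012 m and z of slate4 in the frame of face between 0.0105 and 0.0165 m and (x of slate5 in the frame of face between 0.0402 and 0.0582 m or x of slate5 in the frame of face between 0.0852 and 0.1032 m or x of slate5 in the frame of face between 0.1302 and 0.1482 m or x of slate5 in the frame of face between 0.1752 and 0.1932 m or x of slate5 in the frame of face between 0.2202 and 0.2382 m or x of slate5 in the frame of face between 0.2652 and 0.2832 m) and y of slate5 in the frame of face between -0.012 and 0.012 m and z of slate5 in the frame of face between 0.0105 and 0.0165 m and (x of slate6 in the frame of face between 0.0402 and 0.0582 m or x of slate6 in the frame of face between 0.0852 and 0.1032 m or x of slate6 in the frame of face between 0.1302 and 0.1482 m or x of slate6 in the frame of face between 0.1752 and 0.1932 m or x of slate6 in the frame of face between 0.2202 and 0.2382 m or x of slate6 in the frame of face between 0.2652 and 0.2832 m) and y of slate6 in the frame of face between -0.012 and 0.012 m and z of slate6 in the frame of face between 0.0105 and 0.0165 m), for 0.2 s.
2. the hold-down bar lies across the upper half of the topmost slate (y of bar in the frame of face between -0.02 and 0.02 m and z of bar in the frame of face between 0.0068 and 0.0178 m and angle between the z axis of bar and the z axis of rack, either way round below 0.31 rad and angle between the y axis of bar and the y axis of face, either way round below 0.25 rad and linear speed of bar below 0.02 m/s and x of bar in the frame of face between 0.04 and 0.33 m), for 0.2 s.
3. the start knob is turned to its stop (value of joint start_knob above 1.1 rad), for 0.1 s.
At the end, for the whole second after the job is handed in: All slates present at rest, lapped one per line from the lowest up, none skipped: lower edge 9 mm from its line, 12 mm from centre, 0.13 rad from square; bar on the top slate's upper half, 20 mm from centre, 0.25 rad from crosswise; knob was past 1.1 rad, now below 0.1 (all of step 1 and all of step 2 and value of joint start_knob below 0.1 rad); the robot touches nothing.
It fails at once if the detergent is displaced by more than 30 mm (distance of detergent from where it was at the start of the episode above 0.03 m).
It fails at once if the beaker is displaced by more than 30 mm (distance of beaker from where it was at the start of the episode above 0.03 m).
It fails at once if the brush is displaced by more than 30 mm (distance of brush from where it was at the start of the episode above 0.03 m).
Of slate1, slate2, slate3, slate4, slate5, slate6 only 4 to 6 are there at a start; the rules pass over those that are not, and their reading is None.
At some moment in a run one of bar may be knocked a few centimetres aside while the robot is not near it.
Once in a run the grip may slacken for a moment while it holds something.
It also fails if it takes over 210 s, if anything falls off the work surface, if the arm or the gripper's body presses on something with over 40 N, if the wrist force passes 120 N, or if a joint passes its speed limit or range.

### The arm

A 6-joint arm with a two-finger parallel gripper is mounted at the origin on the work surface. World frame = base frame: x ahead of the robot, y to its left, z up, the work surface at z = 0. Lengths are in m, angles in degrees, forces in N, time in s.
With the tool pointing down it reaches from about 0.35 to 0.875 m from the base axis. Payload 4.2 kg.
Tool frame: the origin (TCP) lies between the finger pads; the fingertips stand 8 mm ahead of it and the grasp point (between the pads) lies 11 mm behind it; x points along the fingers, y is the direction in which the jaws open and shut, and the axes are right-handed (so a half turn about x gives the same grasp; the last joint's range is limited). The gripper opens to 87 mm and grips with 3 to 60 N. Pads are 19 mm wide; open, the fingers measure 117 mm over their backs; the gripper's body (75 mm by 190 mm) begins 51 mm behind the grasp point.
Start: joints at [82.769, 22.042, 0.453, 0, -68.411, -14.817], TCP at [0.235, 0.579, 0.231] pointing down, gripper open.
Joint ranges: [-179.83, 179.83], [-69.29, 118.12], [-61.27, 80.66], [-181.25, 117.63], [-171.15, -9.14], [-177.46, 177.46]. Speed limits (degrees/s): [159.86, 159.86, 180, 180, 180, 180].

### API

Orientations are given as a 3x3 rotation matrix whose columns are the frame's x, y, z axes.
In Python, from station import r gives the robot as it stands. The module is installed in compiled form; this text tells all that it offers.
- The arm moves only by the tool move_arm, never from a script. Its argument "increments" is one flat list of numbers, 7 for each row, row after row: the turn, a rotation vector about the tool's x, y, z in degrees, then the shift along the tool's x, y, z in m, then the finger opening in m, from 0 to 0.087. A call has 1 to 12 rows; each row is the pose to reach, as a shift and turn from the pose commanded when the call began, along the tool's axes at that moment; what a row does not reach only later rows make up. A row lasts 1/12 s, in which the tool goes at most 41.7 mm and 7.16 degrees, less where a joint would pass 70% of its speed; a pose out of reach is approached as far as the arm can. A call with a gripper value outside its range is refused whole. The fingers move at their own pace and stop on an object; the grip force is fixed at half the most. Time passes only in rows, so rows that repeat a pose let the fingers close. It gives the time, the measured TCP pose, the force and the opening at its end, in the units of the state.
- r.sense(): the state, without advancing time (a new reading comes with each control period).
- r.capture(name): name is "side" or "top" or "wrist"; returns the picture (384x512x3 uint8, red, green, blue); there is no depth.
- r.calibration(name): a dict with "fx", "fy", "cx", "cy" (pixels), "rvec" (rotation vector, rad) and "tvec" (3), from world to camera coordinates, as OpenCV has them; the wrist camera has in their place "tool_from_camera" (4x4, takes a point from camera to tool coordinates, whose origin is the TCP and whose axes are the tool frame's). Camera axes: x right, y down, z forward; pixel columns grow to the right and rows downward; lengths in m; the calibration is good to about 2 mm. A picture is of the moment at which its call begins: read the wrist's pose just before it. calibration takes no time and is no camera call.
- r.finish_job(): hands the job in, once; it reports no verdict.
The state is a dict: "time_s": time; "joints": joint angles; "joint_velocities": joint speeds; "effort": joint torques, N m; "tcp_pos": TCP position; "ee_rot": TCP orientation; "wrist_force": force on the tool from outside, world axes, zero at the start; "moment": the same for the moment, N m; "gripper_width": opening from 0.0 (shut) to 1.0 (fully open).
Only numpy, scipy, OpenCV 4.12 (cv2) and the standard library are available. Lean on these libraries where they do the work, as an engineer would, in place of code of your own. Each camera call takes 0.05 s, during which the arm holds its last target.

## Working session

There is one attempt and no reset: what is moved stays moved. The work goes in short steps, Python scripts to look and compute and a tool call to move; the robot and the scene stay as the last step left them, time stands still between calls to the robot, and variables do not carry over. Pictures are saved under pics/ and viewed, and the job is handed in when it is done.

Besides the shell and the picture viewer there is one more tool, called after "Call:" as name(argument=value, ...) on one line, values as JSON. move_arm: Moves the arm, as the interface text tells. Its arguments: {"type":"object","properties":{"increments":{"type":"array","items":{"type":"number"}}},"required":["increments"]}

```bash
mkdir -p pics; ls; python3 - <<'E'
from station import r
import cv2
print(r.sense())
for n in ("side","top","wrist"):
    im=r.capture(n); cv2.imwrite(f"pics/{n}0.png",im[:,:,::-1]); print(n,r.calibration(n))
E
```

```text
pics
{'time_s': 0.0, 'joints': array([ 8.27673999e+01,  2.20902311e+01,  3.80519257e-01, -3.02568092e-02,
       -6.84095576e+01, -1.48160097e+01]), 'joint_velocities': array([ 0.02241663, -0.06159676, -0.02384894, -0.01376058, -0.0196628 ,
       -0.08681124]), 'effort': array([-1.87476230e-04, -3.90671110e+01,  1.87406856e+01,  4.22002181e+00,
        1.10022275e-02, -1.93736942e-04]), 'tcp_pos': array([0.23438364, 0.57876577, 0.22946692]), 'ee_rot': array([[-7.49190734e-04, -3.75572854e-01, -9.26792571e-01],
       [-2.00321325e-03, -9.26790408e-01,  3.75573597e-01],
       [-9.99997713e-01,  2.13793942e-03, -5.80097323e-05]]), 'wrist_force': array([ 0.59553645, -0.19185276,  0.53688638]), 'moment': array([-0.02238392, -0.0389146 , -0.02345879]), 'gripper_width': 1.0052087941608314}
side {'fx': 474.63156223202253, 'fy': 474.63156223202253, 'cx': 248.81390657545708, 'cy': 190.18336000605112, 'rvec': array([ 2.30529902, -0.11775299,  0.075996  ]), 'tvec': array([-0.52745231,  0.14441732,  1.65375631])}
top {'fx': 477.7917930609846, 'fy': 477.7917930609846, 'cx': 249.8213169062752, 'cy': 197.68338898706693, 'rvec': array([ 2.19818589, -2.15378806,  0.08650787]), 'tvec': array([0.07745666, 0.51798673, 1.418506  ])}
wrist {'fx': 318.2383288901381, 'fy': 318.2383288901381, 'cx': 251.60141921334596, 'cy': 191.0309260115491, 'tool_from_camera': array([[-3.50543525e-04, -2.84701109e-01,  9.58616271e-01,
        -1.53973061e-01],
       [ 9.99999797e-01, -6.09351093e-04,  1.84704273e-04,
         5.44264338e-06],
       [ 5.31548362e-04,  9.58616142e-01,  2.84701265e-01,
        -7.71235596e-02],
       [ 0.00000000e+00,  0.00000000e+00,  0.00000000e+00,
         1.00000000e+00]])}
```

View pics/top0.png

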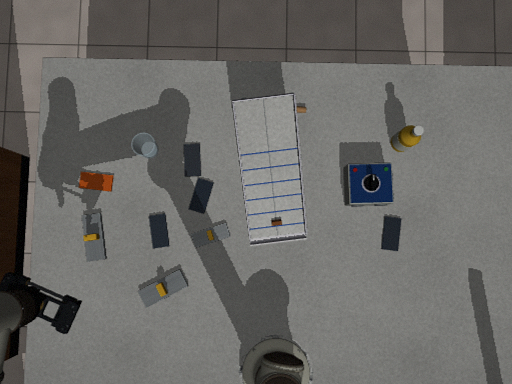

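View pics/side0.png

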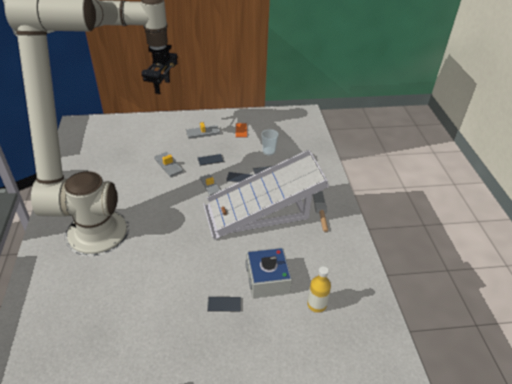

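View pics/wrist0.png

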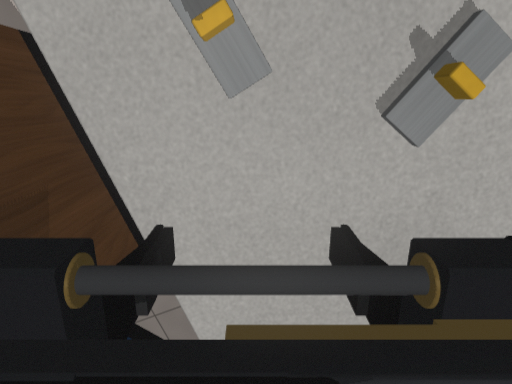

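```bash
cat > h.py <<'E'
from station import r
import numpy as np, cv2
from scipy.spatial.transform import Rotation as R
def cam(n, s=None):
    c=r.calibration(n)
    K=np.array([[c['fx'],0,c['cx']],[0,c['fy'],c['cy']],[0,0,1]])
    if n=='wrist':
        s=s or r.sense()
        T=np.eye(4); T[:3,:3]=s['ee_rot']; T[:3,3]=s['tcp_pos']
        M=T@c['tool_from_camera']; M=np.linalg.inv(M)
        return K,M[:3,:3],M[:3,3]
    return K,R.from_rotvec(c['rvec']).as_matrix(),np.array(c['tvec'])
def proj(C,P):
    K,Rm,t=C; q=(np.atleast_2d(P)@Rm.T+t)@K.T; return q[:,:2]/q[:,2:]
def plane(C,uv,z=0.0,n=(0,0,1)):
    K,Rm,t=C; n=np.array(n,float); o=-Rm.T@t
    uv=np.atleast_2d(uv); d=(np.linalg.inv(K)@np.c_[uv,np.ones(len(uv))].T).T@Rm
    s=(z-o@n)/(d@n); return o+d*s[:,None]
def snap(n,name,crop=None,k=1):
    s=r.sense(); im=r.capture(n)[:,:,::-1].copy()
    cv2.imwrite(f'pics/{name}_raw.png',im)
    np.savez(f'pics/{name}.npz',R=s['ee_rot'],p=s['tcp_pos'])
    show(im,name,crop,k); return im
def show(im,name,crop=None,k=1):
    if crop: x0,y0,x1,y1=crop; im=im[y0:y1,x0:x1]
    im=cv2.resize(im,None,fx=k,fy=k,interpolation=cv2.INTER_CUBIC)
    cv2.imwrite(f'pics/{name}.png',im)
def wcam(name):
    d=np.load(f'pics/{name}.npz'); return cam('wrist',{'ee_rot':d['R'],'tcp_pos':d['p']})
E
python3 - <<'E'
from h import *
im=cv2.imread('pics/top0.png')
show(im,'t_a',(70,80,270,320),2.5); show(im,'t_b',(220,80,420,260),4)
im=cv2.imread('pics/side0.png')
show(im,'s_a',(140,100,345,320),2.7)
E
```

```text
(no output)
```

View pics/t_a.png

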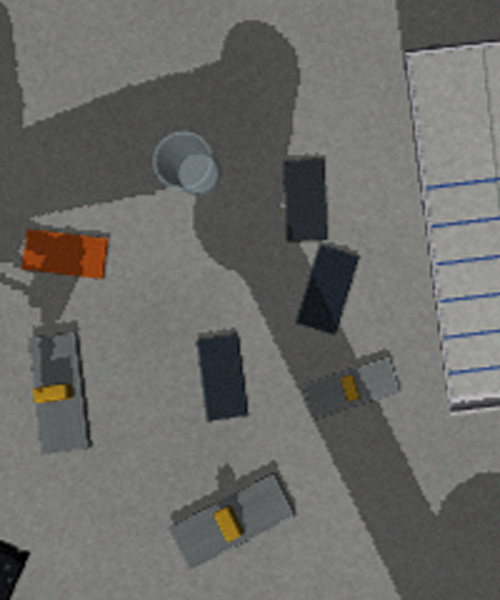

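View pics/t_b.png

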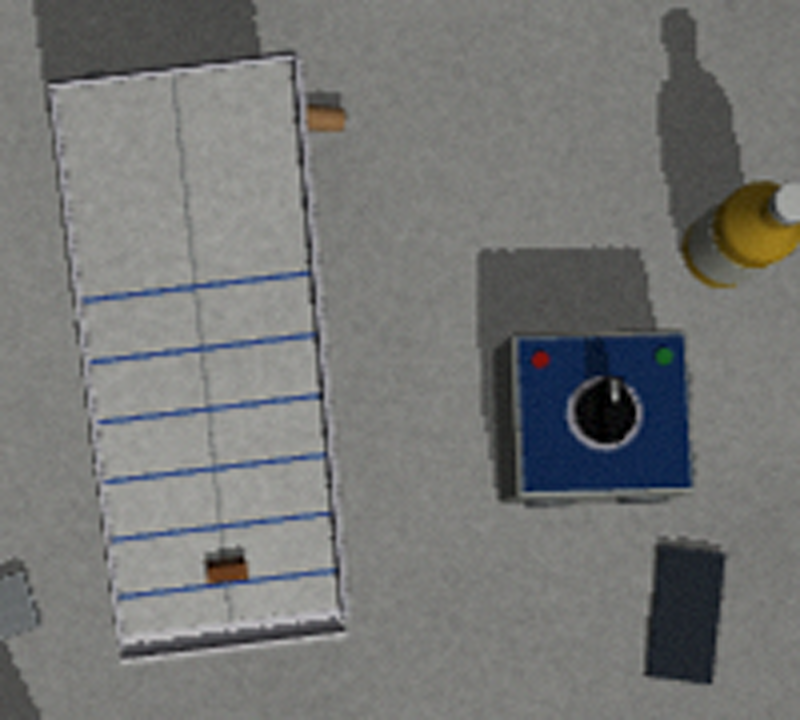

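View pics/s_a.png

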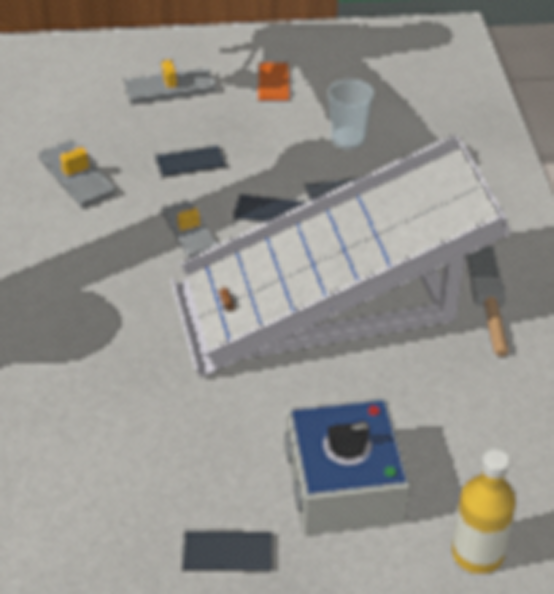

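```bash
cat > rack.py <<'E'
from h import *
from scipy.optimize import least_squares
def face(x,y,yaw):
    rr=R.from_euler('z',yaw).as_matrix(); f=rr@R.from_euler('y',-22,degrees=True).as_matrix()
    return f,np.array([x,y,.04])
E
python3 - <<'E'
from rack import *
xs=np.array([0,45,90,135,180,225])/1000
top=np.array([[227,584],[221,527],[213,469],[208,410],[202,348],[196,286]])/4+[220,80]
P=np.c_[xs,xs*0,xs*0]
# side: left ends (y+?) and right ends
C=cam('top')
def res(p):
    f,o=face(*p); return (proj(C,P@f.T+o)-top).ravel()
s=least_squares(res,[.5,0,.1]); print(s.x,np.degrees(s.x[2]),np.abs(s.fun).max())
f,o=face(*s.x)
print(proj(cam('side'),P@f.T+o))
for y in(.079,-.079): print((proj(C,(P+[0,y,0])@f.T+o)-[220,80])*4)
for n,uv in dict(A=(306,199),B=(328,288),C=(222,376),bar=(351,385),bar2=(62,388),bar3=(232,515),orange=(65,253)).items():
    print(n,plane(C,np.array(uv)/2.5+[70,80],.008))
print('D',plane(C,np.array((684,611))/4+[220,80],.008))
print('box',plane(C,np.array((605,412))/4+[220,80],.107), plane(C,np.array([(515,332),(684,330),(690,492),(520,494)])/4+[220,80],.075))
print('beaker',plane(C,np.array((184,160))/2.5+[70,80],.09))
E
```

```text
[0.432329   0.00689244 0.14147343] 8.105830628580621 0.35175116875348067
[[221.03714866 213.99310935]
 [232.55943225 208.65287336]
 [244.12555315 203.29232009]
 [255.735762   197.91133335]
 [267.39031138 192.50979611]
 [279.08945578 187.08759039]]
[[120.47194167 596.78334118]
 [113.5300816  539.75529877]
 [106.45526165 481.63497825]
 [ 99.24362493 422.39069502]
 [ 91.89116396 361.98952703]
 [ 84.39371316 300.3972538 ]]
[[332.23495796 570.98729224]
 [327.30534808 513.75520657]
 [322.28138731 455.42772024]
 [317.16034073 395.97308104]
 [311.93936666 335.35829761]
 [306.61551145 273.54907836]]
A [[0.63108392 0.2665368  0.008     ]]
B [[0.52207261 0.23635458 0.008     ]]
C [[0.41246846 0.36169206 0.008     ]]
bar [[0.40480912 0.20507755 0.008     ]]
bar2 [[0.39399741 0.55505954 0.008     ]]
bar3 [[0.24639649 0.34359551 0.008     ]]
orange [[0.55852155 0.55927061 0.008     ]]
D [[ 0.41978476 -0.34066569  0.008     ]]
box [[ 0.55796115 -0.25650663  0.107     ]] [[ 0.61925302 -0.19892487  0.075     ]
 [ 0.6231845  -0.32209578  0.075     ]
 [ 0.50473612 -0.32593015  0.075     ]
 [ 0.50078769 -0.20291813  0.075     ]]
beaker [[0.66063887 0.39904516 0.09      ]]
```

```bash
cat >> h.py <<'E'
def toolR(psi,tilt=0,yaw=None):
    """tool down with jaw dir psi deg; tilt: slate lean (deg) about jaw axis, for psi=-90+yaw"""
    p=np.radians(psi); y=np.array([np.cos(p),np.sin(p),0]); x=np.array([0,0,-1.])
    M=np.c_[x,y,np.cross(x,y)]
    return M@R.from_euler('y',tilt,degrees=True).as_matrix()
def inc(p,Rt,frac=1):
    s=r.sense(); R0=s['ee_rot']; rv=R.from_matrix(R0.T@Rt).as_rotvec(degrees=True); d=R0.T@(np.array(p)-s['tcp_pos'])
    print('t',round(s['time_s'],2),'rotvec',np.round(rv,1),'shift',np.round(d,4),'rows>=',np.ceil(max(np.linalg.norm(d)/.0417,np.linalg.norm(rv)/7.16)),'W',round(s['gripper_width'],3),'F',np.round(s['wrist_force'],1))
E
python3 - <<'E'
from h import *
print(toolR(-90,11.8))
inc([.36,.27,.30],toolR(-90))
E
```

```text
[[ 2.04496052e-01  6.12323400e-17 -9.78867389e-01]
 [ 1.25217718e-17 -1.00000000e+00 -5.99383407e-17]
 [-9.78867389e-01  0.00000000e+00 -2.04496052e-01]]
t 0.15 rotvec [-22.    0.   -0.1] shift [-0.0699  0.2393 -0.2324] rows>= 9.0 W 1.0 F [ 0.4  0.9 -1. ]
```

Call:
move_arm(increments=[-22,0,0,-0.07,0.239,-0.232,0.087,-22,0,0,-0.07,0.239,-0.232,0.087,-22,0,0,-0.07,0.239,-0.232,0.087,-22,0,0,-0.07,0.239,-0.232,0.087,-22,0,0,-0.07,0.239,-0.232,0.087,-22,0,0,-0.07,0.239,-0.232,0.087,-22,0,0,-0.07,0.239,-0.232,0.087,-22,0,0,-0.07,0.239,-0.232,0.087,-22,0,0,-0.07,0.239,-0.232,0.087,-22,0,0,-0.07,0.239,-0.232,0.087,-22,0,0,-0.07,0.239,-0.232,0.087,-22,0,0,-0.07,0.239,-0.232,0.087])

```text
time_s: 1.15
tcp_pos: [0.3596, 0.2714, 0.2999]
ee_rot: [[-0.001, -0.0, -1.0], [-0.0, -1.0, 0.0], [-1.0, 0.0, 0.001]]
wrist_force: [-0.0, 0.8, 0.5]
gripper_width: 0.999
```

```bash
python3 - <<'E'
from h import *
s=r.sense();print(s['tcp_pos'],s['joints'].round(1),s['time_s'])
snap('wrist','w1',None,1.5); snap('top','t1',None,1.5)
E
```

```text
[0.35956534 0.27143072 0.29994799] [ 57.8   1.9 -15.5  -0.  -72.6  32.2] 1.15
```

View pics/w1.png

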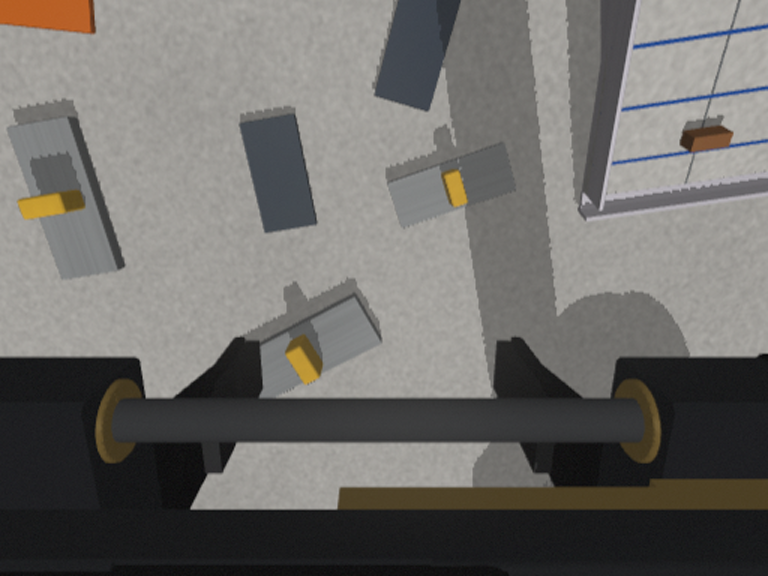

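View pics/t1.png

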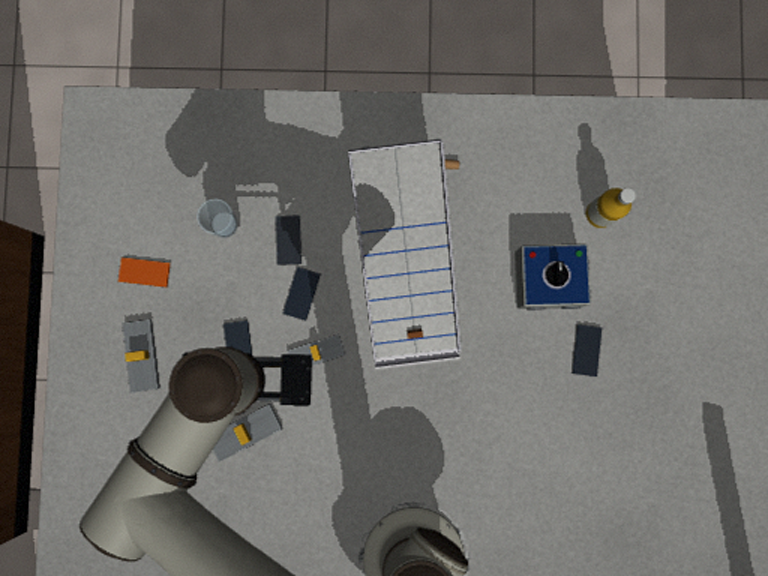

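```bash
python3 - <<'E'
from rack import *
C=wcam('w1')
def quad(n,q,z):
    P=plane(C,np.array(q)/1.5,z)[:,:2]; c=P.mean(0); 
    print(n,c.round(4),'sides',[round(float(np.linalg.norm(P[i]-P[(i+1)%4])),4) for i in range(4)],'dir01',np.degrees(np.arctan2(*(P[1]-P[0]+P[2]-P[3])[::-1])).round(1),'dir12',np.degrees(np.arctan2(*(P[2]-P[1]+P[3]-P[0])[::-1])).round(1))
quad('C',[(240,122),(296,113),(316,222),(265,232)],.008)
quad('bar',[(387,180),(505,143),(516,190),(403,227)],.012)
# B lower end
print(plane(C,np.array([(375,95),(428,110)])/1.5,.008))
f,o=face(.4323,.0069,.1415)
xs=np.array([0,.045,.09])
print(proj(C,np.c_[xs,xs*0,xs*0]@f.T+o)*1.5,proj(C,np.c_[xs,xs*0+.081,xs*0]@f.T+o)*1.5, proj(C,[[.008,0,.0163],[.02,0,.0163],[.008,.015,.0163],[.008,-.015,.0163]]@f.T+o)*1.5)
E
```

```text
C [0.411  0.3607] sides [0.0504, 0.0972, 0.0493, 0.0993] dir01 -80.3 dir12 -171.4
bar [0.4009 0.2036] sides [0.1093, 0.0431, 0.1079, 0.0454] dir01 -72.3 dir12 -161.4
[[0.47802252 0.27363429 0.008     ]
 [0.46572169 0.22713045 0.008     ]]
[[694.82561527 149.8294376 ]
 [711.19105552  94.66082447]
 [730.23056622  30.47780315]] [[596.8922349  164.02922361]
 [605.78350091 110.40022818]
 [616.11401595  48.0901879 ]] [[709.40265135 148.38659168]
 [714.02572943 133.75550787]
 [690.27498397 151.15894402]
 [728.59046168 145.60552226]]
```

```bash
python3 - <<'E'
from h import *
inc([.411,.3607,.010],toolR(-81)); inc([.411,.3607,.06],toolR(-81))
E
```

```text
t 1.25 rotvec [-8.9  0.1 -0.1] shift [ 0.2897 -0.0892 -0.0519] rows>= 8.0 W 0.998 F [-0.2  0.4 -0. ]
t 1.25 rotvec [-8.9  0.1 -0.1] shift [ 0.2397 -0.0892 -0.0519] rows>= 7.0 W 0.998 F [-0.2  0.4 -0. ]
```

Call:
move_arm(increments=[-9,0,0,0.24,-0.089,-0.052,0.087,-9,0,0,0.24,-0.089,-0.052,0.087,-9,0,0,0.24,-0.089,-0.052,0.087,-9,0,0,0.24,-0.089,-0.052,0.087,-9,0,0,0.24,-0.089,-0.052,0.087,-9,0,0,0.24,-0.089,-0.052,0.087,-9,0,0,0.24,-0.089,-0.052,0.087,-9,0,0,0.24,-0.089,-0.052,0.087,-9,0,0,0.265,-0.089,-0.052,0.087,-9,0,0,0.28,-0.089,-0.052,0.087,-9,0,0,0.289,-0.089,-0.052,0.087,-9,0,0,0.289,-0.089,-0.052,0.087])

```text
time_s: 2.25
tcp_pos: [0.4115, 0.3594, 0.0116]
ee_rot: [[-0.001, 0.156, -0.988], [-0.001, -0.988, -0.156], [-1.0, 0.001, 0.001]]
wrist_force: [-0.5, 0.7, -0.1]
gripper_width: 0.996
```

Call:
move_arm(increments=[0,0,0,0,0,0,0.04,0,0,0,0,0,0,0.04,0,0,0,0,0,0,0.04,0,0,0,0,0,0,0.04,0,0,0,0,0,0,0.04,0,0,0,0,0,0,0.04,0,0,0,0,0,0,0.04,0,0,0,0,0,0,0.04])

```text
time_s: 2.92
tcp_pos: [0.4122, 0.3599, 0.0119]
ee_rot: [[0.001, 0.156, -0.988], [0.001, -0.988, -0.156], [-1.0, -0.001, -0.001]]
wrist_force: [-1.4, 0.3, 2.3]
gripper_width: 0.564
```

```bash
python3 - <<'E'
from h import *
s=r.sense();print(s['tcp_pos'],s['gripper_width']*.087)
snap('wrist','w2',None,1.5)
E
```

```text
[0.41219018 0.35993416 0.01190389] 0.049065908690098366
```

View pics/w2.png

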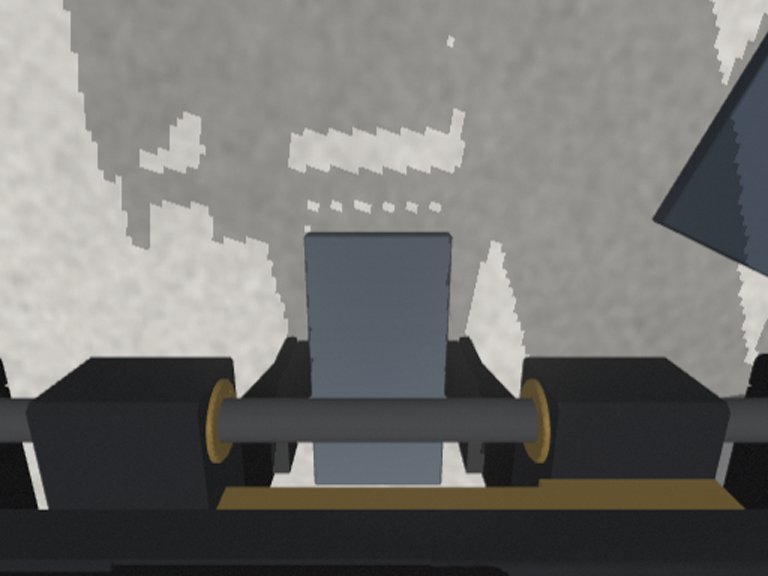

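```bash
cat >> h.py <<'E'
def inhand(name,upper,lower,tx):
    """slate top face at tool x=tx; upper/lower: 2 pixel lists (1.5x) ends; returns tool z of ends"""
    c=r.calibration('wrist');K=np.array([[c['fx'],0,c['cx']],[0,c['fy'],c['cy']],[0,0,1]]);T=np.array(c['tool_from_camera'])
    out=[]
    for e in (upper,lower):
        uv=np.array(e)/1.5; d=(T[:3,:3]@np.linalg.inv(K)@np.c_[uv,np.ones(len(uv))].T).T
        s=(tx-T[0,3])/d[:,0]; out.append((T[:3,3]+d*s[:,None])[:,1:])
    print(np.round(out,4).tolist(),'mid z',np.mean([o[:,1].mean() for o in out]).round(4),'y',np.mean(out,axis=(0,1))[0].round(4))
E
python3 - <<'E'
from rack import *
inhand('w2',[(305,235),(450,234)],[(314,485),(441,485)],.0039)
f,o=face(.4323,.0069,.1415)
def place(k,d,dz=0,zoff=0):
    Rt=toolR(-90+np.degrees(.1415),11.8); c=f@[.049+.045*k,0,.013+dz]+o
    return c-Rt[:,0]*d-Rt[:,2]*zoff,Rt
p,Rt=place(0,.0079,.0005); print(p)
inc(p,Rt); inc(p+[0,0,.08],Rt)
E
```

```text
[[[-0.0247, -0.0483], [0.0237, -0.0487]], [[-0.0255, 0.0511], [0.0245, 0.0512]]] mid z 0.0013 y -0.0005
[0.47067192 0.01236616 0.07860576]
t 2.97 rotvec [ 0.8 11.8  0.1] shift [-0.0669  0.3524 -0.0037] rows>= 9.0 W 0.571 F [0.4 0.4 3.5]
t 2.97 rotvec [ 0.8 11.8  0.1] shift [-0.1469  0.3524 -0.0037] rows>= 10.0 W 0.571 F [0.4 0.4 3.5]
```

Call:
move_arm(increments=[0,0,0,-0.04,0,0,0.04,0,0,0,-0.08,0,0,0.04,0,0,0,-0.12,0,0,0.04,0.8,11.8,0,-0.147,0.03,-0.004,0.04,0.8,11.8,0,-0.147,0.065,-0.004,0.04,0.8,11.8,0,-0.147,0.1,-0.004,0.04,0.8,11.8,0,-0.147,0.14,-0.004,0.04,0.8,11.8,0,-0.147,0.18,-0.004,0.04,0.8,11.8,0,-0.147,0.22,-0.004,0.04,0.8,11.8,0,-0.147,0.26,-0.004,0.04,0.8,11.8,0,-0.147,0.3,-0.004,0.04,0.8,11.8,0,-0.147,0.335,-0.004,0.04])

```text
time_s: 3.97
tcp_pos: [0.4672, 0.027, 0.1583]
ee_rot: [[0.201, 0.142, -0.969], [0.03, -0.99, -0.138], [-0.979, -0.001, -0.204]]
wrist_force: [1.2, -0.1, -1.2]
gripper_width: 0.57
```

```bash
cat >> rack.py <<'E'
F,O=face(.4323,.0069,.1415); YAW=np.degrees(.1415)
def place(k,d,dz=0,zoff=0):
    Rt=toolR(-90+YAW,11.8); c=F@[.049+.045*k,0,.013+dz]+O
    return c-Rt[:,0]*d-Rt[:,2]*zoff,Rt
E
python3 - <<'E'
from rack import *
p,Rt=place(0,.0079,.0005,.0013)
inc(p+[0,0,.05],Rt)
snap('wrist','w3',None,1.5)
E
```

```text
t 3.97 rotvec [0.  0.1 0.1] shift [0.0294 0.015  0.0034] rows>= 1.0 W 0.57 F [ 1.2 -0.1 -1.2]
```

View pics/w3.png

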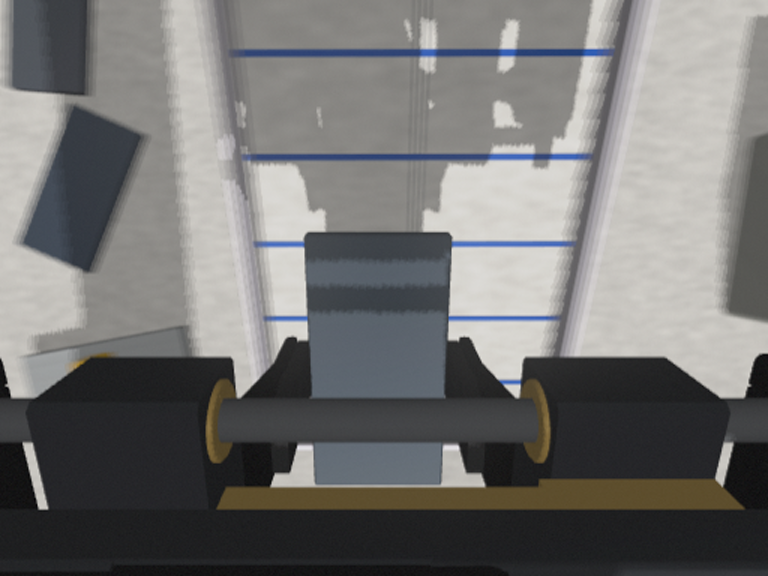

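Call:
move_arm(increments=[0,0,0,0.029,0.015,0.003,0.04,0,0,0,0.029,0.015,0.003,0.04,0,0,0,0.029,0.015,0.003,0.04])

```text
time_s: 4.27
tcp_pos: [0.4719, 0.0137, 0.1282]
ee_rot: [[0.198, 0.14, -0.97], [0.028, -0.99, -0.137], [-0.98, -0.0, -0.2]]
wrist_force: [0.5, 0.0, -0.3]
gripper_width: 0.565
```

```bash
python3 - <<'E'
from rack import *
im=snap('wrist','w4',None,1.5)
C=wcam('w4')
for x in (0,.045,.09,.135,.18,.225): print(x,(proj(C,np.array([[x,.05,0],[x,0,0],[x,-.05,0]])@F.T+O)*1.5).round(0).tolist())
p,Rt=place(0,.0079,.0005,.0013)
inc(p,Rt)
E
```

```text
0 [[289.0, 401.0], [381.0, 401.0], [472.0, 401.0]]
0.045 [[282.0, 331.0], [381.0, 331.0], [480.0, 331.0]]
0.09 [[273.0, 248.0], [381.0, 248.0], [489.0, 248.0]]
0.135 [[262.0, 149.0], [381.0, 148.0], [501.0, 148.0]]
0.18 [[248.0, 26.0], [381.0, 26.0], [514.0, 26.0]]
0.225 [[231.0, -128.0], [382.0, -128.0], [532.0, -128.0]]
t 4.32 rotvec [0.  0.1 0.1] shift [0.0491 0.0021 0.0115] rows>= 2.0 W 0.563 F [ 0.  -0.3 -0.9]
```

View pics/w4.png

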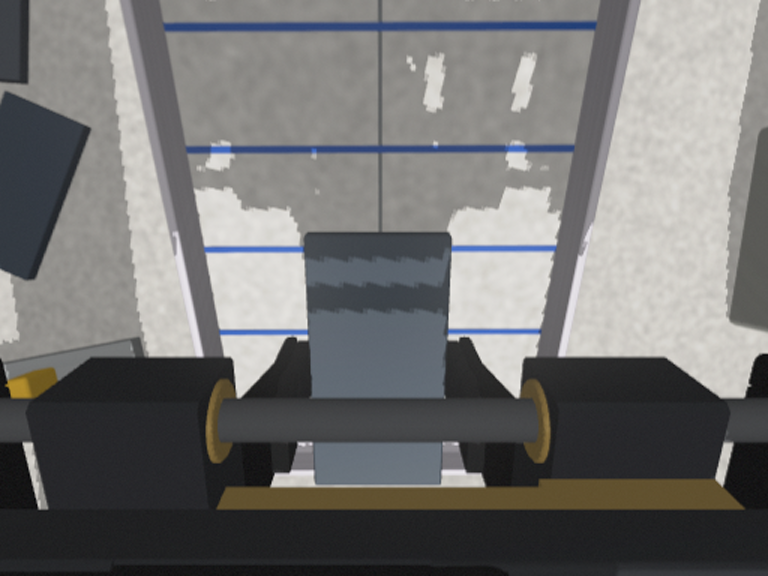

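Call:
move_arm(increments=[0,0,0,0.02,0.002,0.006,0.04,0,0,0,0.035,0.002,0.009,0.04,0,0,0,0.044,0.002,0.0105,0.04,0,0,0,0.047,0.002,0.011,0.04,0,0,0,0.049,0.002,0.0115,0.04,0,0,0,0.049,0.002,0.0115,0.04])

```text
time_s: 4.82
tcp_pos: [0.4726, 0.0137, 0.0799]
ee_rot: [[0.203, 0.143, -0.969], [0.031, -0.99, -0.14], [-0.979, -0.002, -0.205]]
wrist_force: [-0.7, 0.7, 1.7]
gripper_width: 0.565
```

```bash
python3 - <<'E'
from rack import *
p,Rt=place(0,.0079,.0005,.0013)
inc(p,Rt)
E
```

```text
t 4.82 rotvec [ 0.1 -0.1  0.1] shift [0.0009 0.0011 0.001 ] rows>= 1.0 W 0.565 F [-0.7  0.7  1.7]
```

Call:
move_arm(increments=[0,0,0,0.001,0.001,0.001,0.049,0,0,0,0.001,0.001,0.001,0.054,0,0,0,0.001,0.001,0.001,0.06,0,0,0,0.001,0.001,0.001,0.07,0,0,0,0.001,0.001,0.001,0.07,0,0,0,0.001,0.001,0.001,0.07,0,0,0,-0.03,0.001,0.001,0.07,0,0,0,-0.07,0.001,0.001,0.07,0,0,0,-0.11,0.001,0.001,0.07,0,0,0,-0.14,0.001,0.03,0.087,0,0,0,-0.14,0.001,0.03,0.087,0,0,0,-0.14,0.001,0.03,0.087])

```text
time_s: 5.82
tcp_pos: [0.4144, 0.0034, 0.2121]
ee_rot: [[0.207, 0.142, -0.968], [0.033, -0.99, -0.138], [-0.978, -0.003, -0.21]]
wrist_force: [-0.4, -0.2, -0.5]
gripper_width: 0.94
```

```bash
cat >> rack.py <<'E'
def predict(C,k,sc=1.5):
    """expected top-face corners of placed slate k"""
    Rt=toolR(-90+YAW,11.8); c=F@[.049+.045*k,0,.013]+O; n=-Rt[:,0]; l=-Rt[:,2]; y=-Rt[:,1]
    return proj(C,[c+n*.004+a*l*.05+b*y*.025 for a,b in((1,1),(1,-1),(-1,-1),(-1,1))])*sc
E
python3 - <<'E'
from rack import *
snap('wrist','w5',None,1.5)
print(predict(wcam('w5'),0).round(0).tolist())
snap('top','t5',(220,80,320,255),4); C=cam('top'); print(((predict(C,0,1)-[220,80])*4).round().tolist())
E
```

```text
[[336.0, 144.0], [419.0, 144.0], [415.0, 301.0], [340.0, 301.0]]
[[180.0, 464.0], [249.0, 456.0], [264.0, 592.0], [196.0, 600.0]]
```

View pics/w5.png

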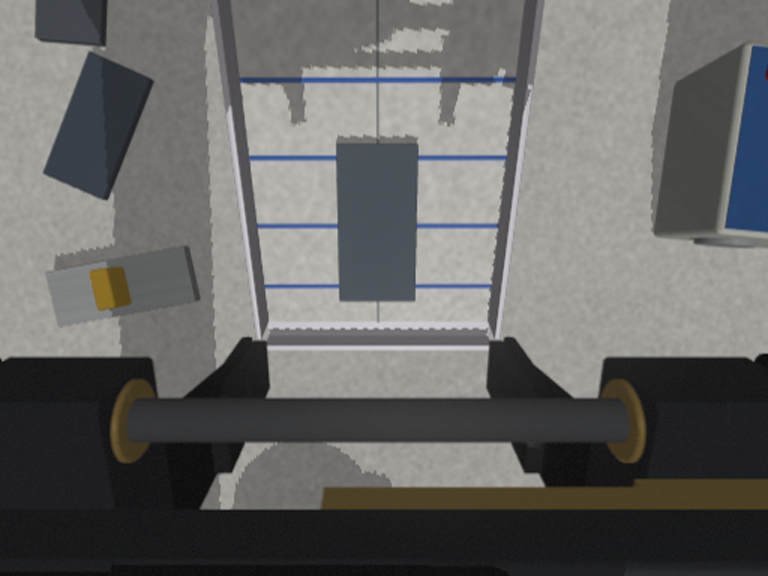

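View pics/t5.png

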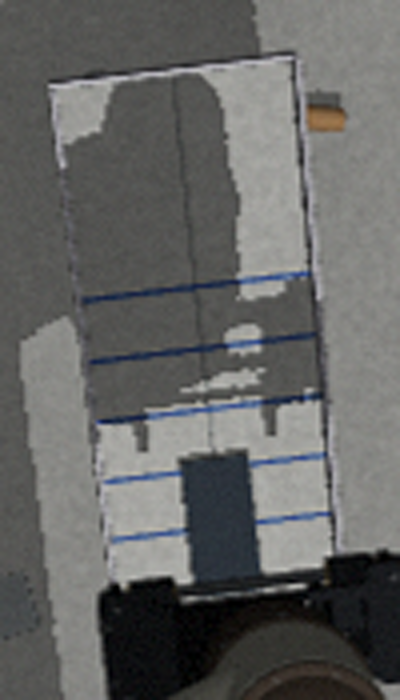

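```bash
cat >> h.py <<'E'
def quad(C,n,q,z,sc=1.5):
    P=plane(C,np.array(q)/sc,z)[:,:2]; c=P.mean(0)
    print(n,c.round(4),'sides',[round(float(np.linalg.norm(P[i]-P[(i+1)%4])),4) for i in range(4)],'dir01',np.degrees(np.arctan2(*(P[1]-P[0]+P[2]-P[3])[::-1])).round(1),'dir12',np.degrees(np.arctan2(*(P[2]-P[1]+P[3]-P[0])[::-1])).round(1))
    return c
E
python3 - <<'E'
from rack import *
C=wcam('w5')
quad(C,'B',[(89,52),(153,81),(106,199),(44,175)],.008)
quad(C,'bar',[(48,275),(187,247),(199,300),(58,326)],.012)
for psi in(-107,): inc([.523,.236,.06],toolR(psi)); 
E
```

```text
B [0.5187 0.2346] sides [0.052, 0.0966, 0.0503, 0.0991] dir01 -104.6 dir12 164.5
bar [0.4005 0.2013] sides [0.1102, 0.0417, 0.1123, 0.0401] dir01 -71.0 dir12 -162.2
t 5.92 rotvec [ 25.1 -11.6   2.7] shift [ 0.1753 -0.2147 -0.1067] rows>= 8.0 W 0.978 F [-0.  -0.7 -0.2]
```

```bash
python3 - <<'E'
from rack import *
inc([.5187,.2346,.17],toolR(-105)); inc([.5187,.2346,.012],toolR(-105)); 
E
```

```text
t 5.92 rotvec [ 23.1 -11.6   2.5] shift [ 0.0667 -0.2141 -0.1248] rows>= 7.0 W 0.978 F [-0.  -0.7 -0.2]
t 5.92 rotvec [ 23.1 -11.6   2.5] shift [ 0.2214 -0.2139 -0.0926] rows>= 8.0 W 0.978 F [-0.  -0.7 -0.2]
```

Call:
move_arm(increments=[23.1,-11.6,2.5,0.067,-0.214,-0.125,0.087,23.1,-11.6,2.5,0.067,-0.214,-0.125,0.087,23.1,-11.6,2.5,0.067,-0.214,-0.125,0.087,23.1,-11.6,2.5,0.067,-0.214,-0.125,0.087,23.1,-11.6,2.5,0.067,-0.214,-0.125,0.087,23.1,-11.6,2.5,0.067,-0.214,-0.125,0.087,23.1,-11.6,2.5,0.067,-0.214,-0.125,0.087,23.1,-11.6,2.5,0.067,-0.214,-0.125,0.087,23.1,-11.6,2.5,0.11,-0.214,-0.116,0.087,23.1,-11.6,2.5,0.15,-0.214,-0.108,0.087,23.1,-11.6,2.5,0.18,-0.214,-0.102,0.087,23.1,-11.6,2.5,0.18,-0.214,-0.102,0.087])

```text
time_s: 6.92
tcp_pos: [0.5146, 0.23, 0.0474]
ee_rot: [[-0.014, -0.262, -0.965], [-0.011, -0.965, 0.262], [-1.0, 0.014, 0.011]]
wrist_force: [-1.4, -1.1, -0.8]
gripper_width: 0.999
```

```bash
python3 - <<'E'
from rack import *
inc([.5187,.2346,.011],toolR(-105)); 
snap('wrist','w6',None,1.5)
E
```

```text
t 6.92 rotvec [-0.2  0.6 -0.8] shift [ 0.0363 -0.006  -0.0031] rows>= 1.0 W 0.999 F [-1.4 -1.1 -0.8]
```

View pics/w6.png

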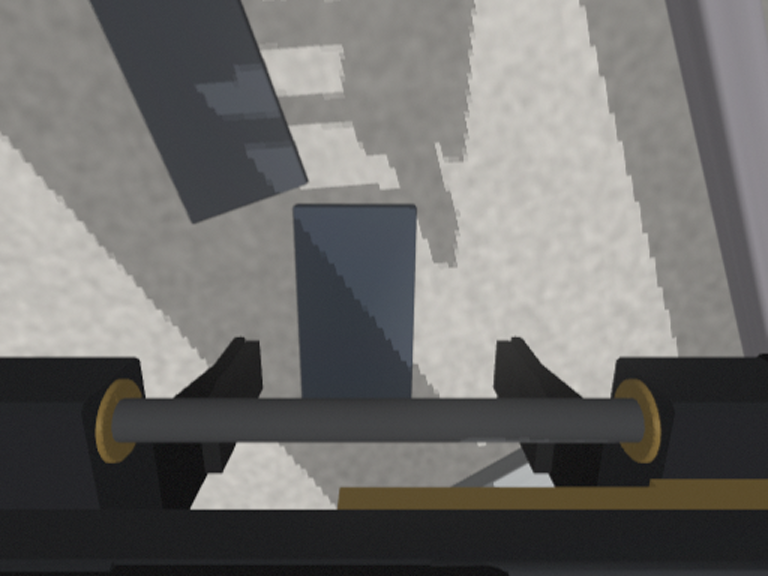

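Call:
move_arm(increments=[0,0.6,-0.8,0.02,-0.006,-0.003,0.087,0,0.6,-0.8,0.036,-0.006,-0.003,0.087,0,0.6,-0.8,0.036,-0.006,-0.003,0.087,0,0.6,-0.8,0.036,-0.006,-0.003,0.06,0,0.6,-0.8,0.036,-0.006,-0.003,0.04,0,0.6,-0.8,0.036,-0.006,-0.003,0.04,0,0.6,-0.8,0.036,-0.006,-0.003,0.04,0,0.6,-0.8,0.036,-0.006,-0.003,0.04,0,0.6,-0.8,0.036,-0.006,-0.003,0.04,0,0.6,-0.8,0.036,-0.006,-0.003,0.04])

```text
time_s: 7.8
tcp_pos: [0.5244, 0.24, 0.0194]
ee_rot: [[0.014, -0.259, -0.966], [0.01, -0.966, 0.259], [-1.0, -0.014, -0.011]]
wrist_force: [0.3, -0.0, 1.0]
gripper_width: 0.555
```

```bash
python3 - <<'E'
from rack import *
inc([.5187,.2346,.15],toolR(-105)); 
snap('wrist','w7',None,1.5); print(r.sense()['tcp_pos'])
E
```

```text
t 7.8 rotvec [-0.  -0.6  0.8] shift [-0.1307  0.0049  0.0026] rows>= 4.0 W 0.555 F [ 0.3 -0.   1. ]
[0.52430517 0.23996232 0.01925989]
```

View pics/w7.png

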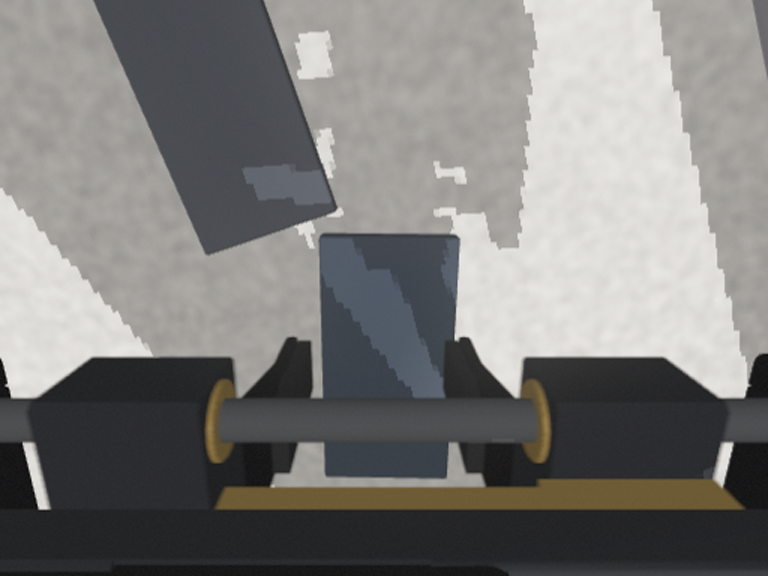

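Call:
move_arm(increments=[0,0,0,0,0,0,0.087,0,0,0,0,0,0,0.087,0,0,0,0,0,0,0.087,0,0,0,0,0,0,0.087,0,0,0,0,0,0,0.087])

```text
time_s: 8.27
tcp_pos: [0.5243, 0.2399, 0.019]
ee_rot: [[0.014, -0.259, -0.966], [0.01, -0.966, 0.259], [-1.0, -0.013, -0.011]]
wrist_force: [0.2, -0.0, 0.0]
gripper_width: 0.809
```

```bash
python3 - <<'E'
from rack import *
inc([.5187,.2346,.011],toolR(-105)); 
snap('wrist','w8',None,1.5); print(r.sense()['tcp_pos'])
quad(wcam('w8'),'B',[(320,235),(459,235),(447,478),(325,477)],.008)
E
```

```text
t 8.27 rotvec [-0.  -0.6  0.8] shift [0.0079 0.0067 0.0041] rows>= 1.0 W 0.809 F [ 0.2 -0.   0. ]
[0.52426936 0.23989292 0.01901615]
B [0.5205 0.2372] sides [0.0487, 0.0998, 0.0497, 0.0997] dir01 -105.0 dir12 164.5
```

View pics/w8.png

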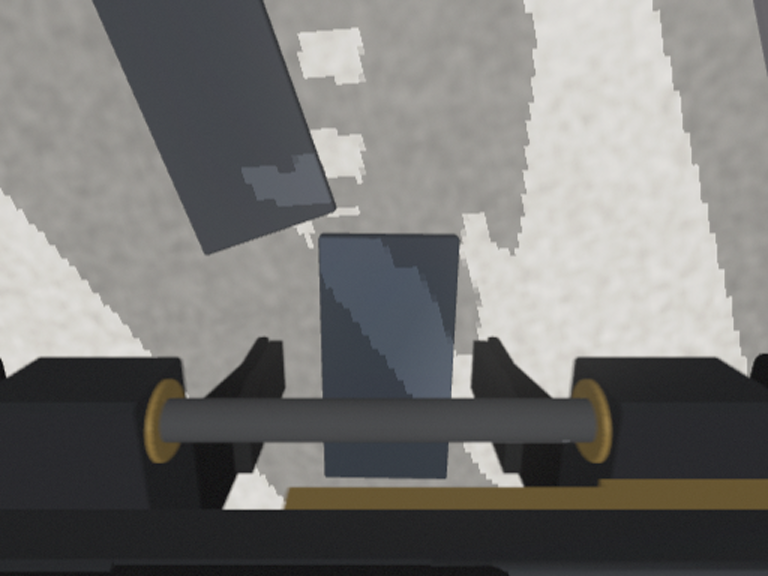

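Call:
move_arm(increments=[0,-0.6,0.8,0.008,0.0037,0.003,0.087,0,-0.6,0.8,0.008,0.0037,0.003,0.087,0,-0.6,0.8,0.008,0.0037,0.003,0.087,0,-0.6,0.8,0.008,0.0037,0.003,0.04,0,-0.6,0.8,0.008,0.0037,0.003,0.04,0,-0.6,0.8,0.008,0.0037,0.003,0.04,0,-0.6,0.8,0.008,0.0037,0.003,0.04,0,-0.6,0.8,0.008,0.0037,0.003,0.04,0,-0.6,0.8,0.008,0.0037,0.003,0.04,0,-0.6,0.8,0.008,0.0037,0.003,0.04,0,-0.6,0.8,0.008,0.0037,0.003,0.04,0,-0.6,0.8,0.008,0.0037,0.003,0.04])

```text
time_s: 9.32
tcp_pos: [0.5206, 0.2372, 0.0111]
ee_rot: [[0.0, -0.259, -0.966], [-0.0, -0.966, 0.259], [-1.0, 0.0, -0.001]]
wrist_force: [-0.7, -0.5, 0.6]
gripper_width: 0.567
```

```bash
python3 - <<'E'
from rack import *
s=r.sense(); print(s['tcp_pos'],s['gripper_width']*.087)
snap('wrist','w9',None,1.5)
d=s['tcp_pos'][2]-.004; p,Rt=place(1,d,.0005); inc([.51,.237,.16],Rt);inc(p+[0,0,.05],Rt)
E
```

```text
[0.5205753  0.2372493  0.01108254] 0.04930508983843825
t 9.37 rotvec [-23.1  11.6  -2.4] shift [-0.149   0.003   0.0101] rows>= 4.0 W 0.568 F [-0.1 -0.8  0.2]
t 9.37 rotvec [-23.1  11.6  -2.4] shift [-0.1335  0.2137 -0.0487] rows>= 7.0 W 0.568 F [-0.1 -0.8  0.2]
```

View pics/w9.png

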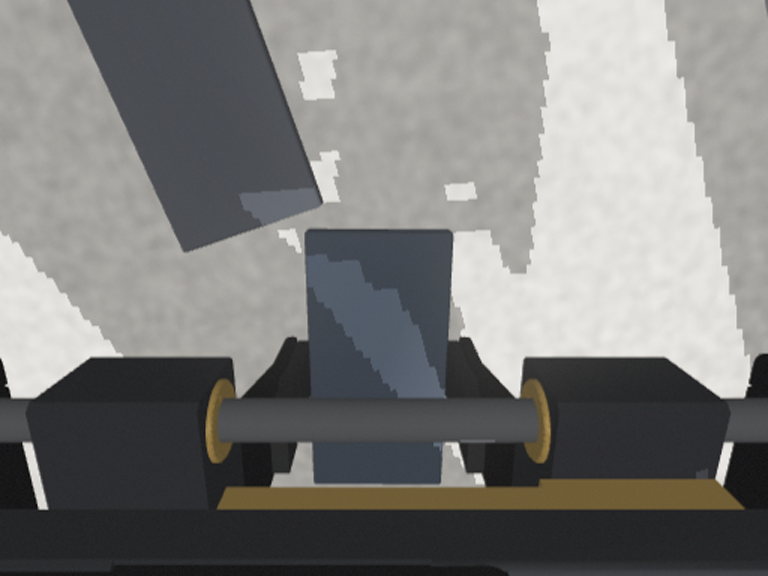

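Call:
move_arm(increments=[0,0,0,-0.04,0,0,0.04,0,0,0,-0.08,0,0,0.04,0,0,0,-0.12,0,0,0.04,-23.1,11.6,-2.4,-0.149,0.02,0,0.04,-23.1,11.6,-2.4,-0.149,0.05,-0.01,0.04,-23.1,11.6,-2.4,-0.149,0.085,-0.02,0.04,-23.1,11.6,-2.4,-0.149,0.12,-0.03,0.04,-23.1,11.6,-2.4,-0.145,0.15,-0.04,0.04,-23.1,11.6,-2.4,-0.14,0.185,-0.045,0.04,-23.1,11.6,-2.4,-0.1335,0.214,-0.049,0.04,-23.1,11.6,-2.4,-0.1335,0.214,-0.049,0.04,-23.1,11.6,-2.4,-0.1335,0.214,-0.049,0.04])

```text
time_s: 10.37
tcp_pos: [0.5116, 0.0163, 0.1443]
ee_rot: [[0.201, 0.139, -0.97], [0.028, -0.99, -0.136], [-0.979, 0.0, -0.203]]
wrist_force: [0.0, 0.0, 0.1]
gripper_width: 0.568
```

Call:
move_arm(increments=[0,0,0,0,0,0,0.04,0,0,0,0,0,0,0.04])

```text
time_s: 10.53
tcp_pos: [0.5128, 0.0187, 0.1449]
ee_rot: [[0.203, 0.143, -0.969], [0.029, -0.99, -0.14], [-0.979, 0.0, -0.205]]
wrist_force: [-0.7, 0.2, -0.7]
gripper_width: 0.571
```

```bash
python3 - <<'E'
from rack import *
snap('wrist','w10',None,1.5); C=wcam('w10')
inhand('',[(305,229),(453,229)],[(314,484),(441,484)],.0031)
for x in (.045,.09,.135,.18): print(x,(proj(C,np.array([[x,.05,0],[x,0,0],[x,-.05,0]])@F.T+O)*1.5).round(0).tolist())
p,Rt=place(1,.0071,.0005,.001); inc(p,Rt)
E
```

```text
[[[-0.0245, -0.0504], [0.0246, -0.0504]], [[-0.0254, 0.0502], [0.0244, 0.0502]]] mid z -0.0001 y -0.0002
0.045 [[287.0, 401.0], [379.0, 401.0], [470.0, 401.0]]
0.09 [[280.0, 330.0], [379.0, 331.0], [478.0, 331.0]]
0.135 [[271.0, 247.0], [379.0, 247.0], [488.0, 248.0]]
0.18 [[260.0, 147.0], [380.0, 148.0], [499.0, 148.0]]
t 10.58 rotvec [ 0.1 -0.   0. ] shift [0.049  0.0005 0.0099] rows>= 2.0 W 0.564 F [ 0.4 -0.  -1.3]
```

View pics/w10.png

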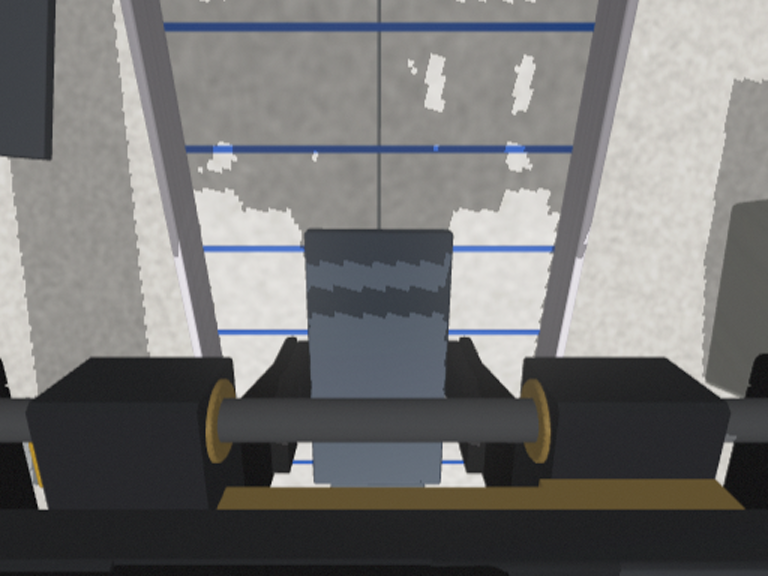

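Call:
move_arm(increments=[0,0,0,0.02,0,0.005,0.04,0,0,0,0.035,0,0.008,0.04,0,0,0,0.043,0,0.01,0.04,0,0,0,0.047,0,0.0105,0.04,0,0,0,0.049,0,0.011,0.04,0,0,0,0.049,0,0.011,0.04,0,0,0,0.049,0,0.011,0.04,0,0,0,0.049,0,0.011,0.04])

```text
time_s: 11.25
tcp_pos: [0.5121, 0.0181, 0.0951]
ee_rot: [[0.204, 0.142, -0.969], [0.029, -0.99, -0.139], [-0.979, -0.0, -0.206]]
wrist_force: [-0.7, -0.2, 0.6]
gripper_width: 0.57
```

```bash
python3 - <<'E'
from rack import *
p,Rt=place(1,.0071,.0,.0); inc(p,Rt)
E
```

```text
t 11.25 rotvec [ 0.1 -0.1  0. ] shift [ 0.0009 -0.0002 -0.    ] rows>= 1.0 W 0.57 F [-0.7 -0.2  0.6]
```

Call:
move_arm(increments=[0,0,0,0.001,0,0,0.049,0,0,0,0.001,0,0,0.054,0,0,0,0.001,0,0,0.06,0,0,0,0.001,0,0,0.07,0,0,0,0.001,0,0,0.07,0,0,0,0.001,0,0,0.07,0,0,0,-0.03,0,0,0.07,0,0,0,-0.07,0,0,0.07,0,0,0,-0.11,0,0,0.07,0,0,0,-0.14,0,0.03,0.087,0,0,0,-0.14,0,0.03,0.087,0,0,0,-0.14,0,0.03,0.087])

```text
time_s: 12.25
tcp_pos: [0.4537, 0.0096, 0.2273]
ee_rot: [[0.207, 0.142, -0.968], [0.031, -0.99, -0.139], [-0.978, -0.001, -0.209]]
wrist_force: [0.5, 0.1, -0.8]
gripper_width: 0.946
```

```bash
python3 - <<'E'
from rack import *
snap('wrist','w11',None,1.5)
print(predict(wcam('w11'),1).round(0).tolist(),predict(wcam('w11'),0).round(0).tolist())
E
```

```text
[[336.0, 140.0], [420.0, 140.0], [416.0, 298.0], [340.0, 298.0]] [[339.0, 212.0], [417.0, 212.0], [414.0, 355.0], [342.0, 355.0]]
```

View pics/w11.png

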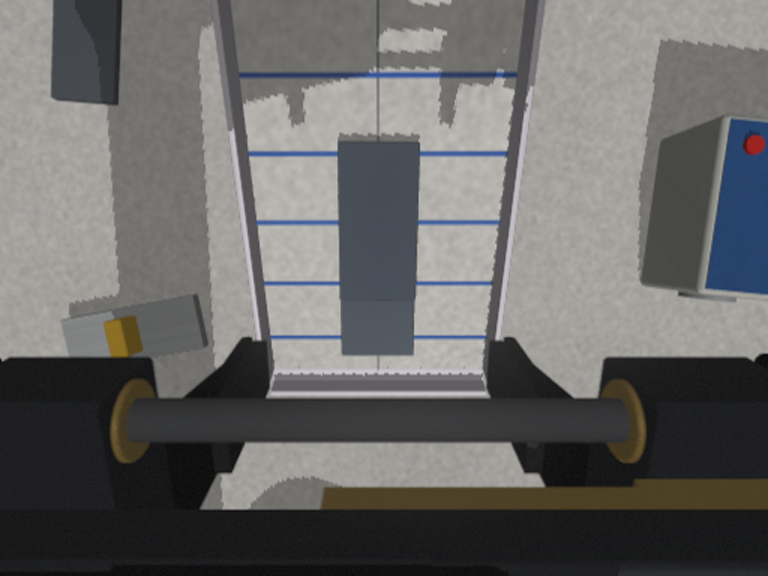

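```bash
python3 - <<'E'
from rack import *
inc([.56,.26,.22],toolR(-88.5))
E
```

```text
t 12.3 rotvec [  6.6 -11.9   0.7] shift [ 0.0347 -0.2328 -0.1364] rows>= 7.0 W 0.963 F [ 0.1  0.2 -0.3]
```

Call:
move_arm(increments=[6.6,-12,0.7,0.035,-0.233,-0.136,0.087,6.6,-12,0.7,0.035,-0.233,-0.136,0.087,6.6,-12,0.7,0.035,-0.233,-0.136,0.087,6.6,-12,0.7,0.035,-0.233,-0.136,0.087,6.6,-12,0.7,0.035,-0.233,-0.136,0.087,6.6,-12,0.7,0.035,-0.233,-0.136,0.087,6.6,-12,0.7,0.035,-0.233,-0.136,0.087,6.6,-12,0.7,0.035,-0.233,-0.136,0.087,6.6,-12,0.7,0.035,-0.233,-0.136,0.087,6.6,-12,0.7,0.035,-0.233,-0.136,0.087])

```text
time_s: 13.13
tcp_pos: [0.5597, 0.2594, 0.2164]
ee_rot: [[-0.007, 0.026, -1.0], [-0.004, -1.0, -0.026], [-1.0, 0.003, 0.008]]
wrist_force: [0.3, 0.0, -0.3]
gripper_width: 0.999
```

```bash
python3 - <<'E'
from rack import *
snap('wrist','w12',None,1.5)
E
```

```text
(no output)
```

View pics/w12.png

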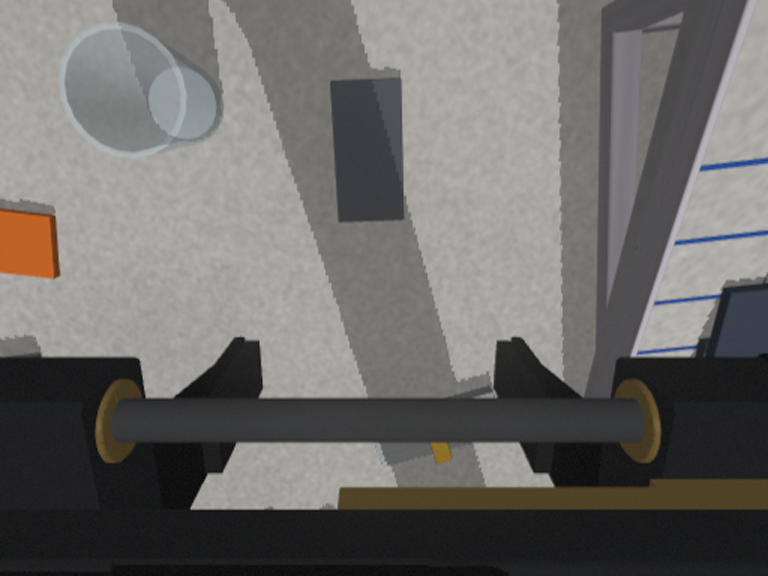

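```bash
python3 - <<'E'
from rack import *
C=wcam('w12')
quad(C,'A',[(331,80),(401,78),(404,218),(339,221)],.008)
print(plane(C,np.array([(124,90),(61,90),(187,95)])/1.5,.09),plane(C,np.array([(186,103),(221,103)])/1.5,0))
E
```

```text
A [0.6299 0.2671] sides [0.049, 0.0981, 0.0494, 0.0991] dir01 -86.5 dir12 -176.5
[[0.6608515  0.399736   0.09      ]
 [0.65996261 0.43388759 0.09      ]
 [0.65920215 0.36578375 0.09      ]] [[6.60605926e-01 4.00251259e-01 5.55111512e-17]
 [6.61262303e-01 3.74950052e-01 0.00000000e+00]]
```

```bash
python3 - <<'E'
from rack import *
inc([.630,.256,.16],toolR(-86.5));inc([.630,.256,.0105],toolR(-86.5))
E
```

```text
t 13.18 rotvec [-2.   0.4 -0.1] shift [ 0.0569  0.0047 -0.0706] rows>= 3.0 W 0.999 F [-0.3 -0.1  0.8]
t 13.18 rotvec [-2.   0.4 -0.1] shift [ 0.2064  0.0043 -0.0715] rows>= 6.0 W 0.999 F [-0.3 -0.1  0.8]
```

Call:
move_arm(increments=[-2,0.4,0,0.04,0.005,-0.035,0.087,-2,0.4,0,0.057,0.005,-0.071,0.087,-2,0.4,0,0.057,0.005,-0.071,0.087,-2,0.4,0,0.08,0.0045,-0.071,0.087,-2,0.4,0,0.12,0.0045,-0.0715,0.087,-2,0.4,0,0.155,0.0045,-0.0715,0.087,-2,0.4,0,0.18,0.0045,-0.0715,0.087,-2,0.4,0,0.195,0.0045,-0.0715,0.087,-2,0.4,0,0.206,0.0045,-0.0715,0.087,-2,0.4,0,0.206,0.0045,-0.0715,0.087,-2,0.4,0,0.206,0.0045,-0.0715,0.087])

```text
time_s: 14.1
tcp_pos: [0.6311, 0.2568, 0.0131]
ee_rot: [[0.004, 0.061, -0.998], [-0.001, -0.998, -0.061], [-1.0, 0.001, -0.004]]
wrist_force: [0.2, -0.1, 0.3]
gripper_width: 0.997
```

```bash
python3 - <<'E'
from rack import *
inc([.630,.256,.0105],toolR(-86.5))
snap('wrist','w13',None,1.5)
E
```

```text
t 14.1 rotvec [-0.  -0.2 -0. ] shift [0.0026 0.0008 0.0012] rows>= 1.0 W 0.997 F [ 0.2 -0.1  0.3]
```

View pics/w13.png

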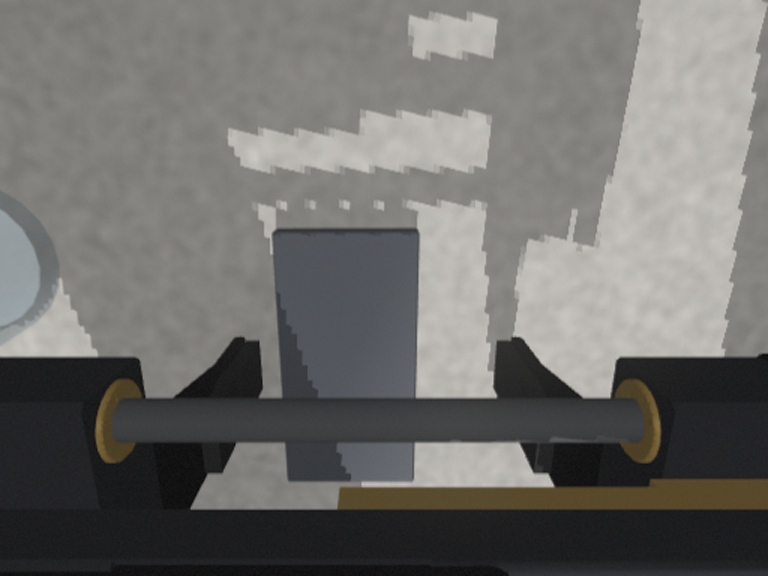

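Slate A lies between the fingers (cols 273–419, row 229 to 480); it will be dragged to the middle by closing.

Call:
move_arm(increments=[0,-0.2,0,0.0025,0,0.001,0.087,0,-0.2,0,0.0025,0,0.001,0.06,0,-0.2,0,0.0025,0,0.001,0.04,0,-0.2,0,0.0025,0,0.001,0.04,0,-0.2,0,0.0025,0,0.001,0.04,0,-0.2,0,0.0025,0,0.001,0.04,0,-0.2,0,0.0025,0,0.001,0.04,0,-0.2,0,0.0025,0,0.001,0.04,0,-0.2,0,0.0025,0,0.001,0.04,0,-0.2,0,0.0025,0,0.001,0.04,0,-0.2,0,0.0025,0,0.001,0.04])

```text
time_s: 15.07
tcp_pos: [0.63, 0.2576, 0.0102]
ee_rot: [[0.0, 0.062, -0.998], [-0.0, -0.998, -0.062], [-1.0, 0.0, -0.0]]
wrist_force: [-0.4, 2.6, 1.2]
gripper_width: 0.568
```

```bash
python3 - <<'E'
from rack import *
s=r.sense(); print(s['tcp_pos'],s['gripper_width']*.087)
snap('wrist','w14',None,1.5)
d=s['tcp_pos'][2]-.004; p,Rt=place(2,d,.0005); inc([.63,.256,.19],Rt);inc(p+[0,0,.05],Rt); print(p)
E
```

```text
[0.63001019 0.25756559 0.01023952] 0.049406331809329
t 15.12 rotvec [-4.6 11.8 -0.5] shift [-1.798e-01  1.600e-03  1.000e-04] rows>= 5.0 W 0.568 F [-0.2  2.2  1.4]
t 15.12 rotvec [-4.6 11.8 -0.5] shift [-0.1504  0.2283  0.0906] rows>= 7.0 W 0.568 F [-0.2  2.2  1.4]
[0.55362064 0.02418237 0.11069496]
```

View pics/w14.png

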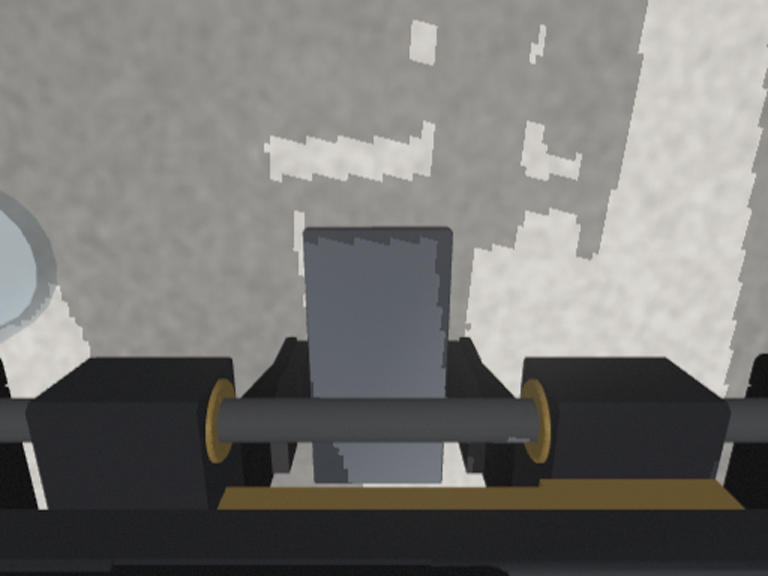

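Call:
move_arm(increments=[0,0,0,-0.04,0,0,0.04,0,0,0,-0.08,0,0,0.04,0,0,0,-0.12,0,0,0.04,0,0,0,-0.155,0,0,0.04,-4.6,11.8,-0.5,-0.18,0.02,0.005,0.04,-4.6,11.8,-0.5,-0.18,0.05,0.02,0.04,-4.6,11.8,-0.5,-0.18,0.085,0.035,0.04,-4.6,11.8,-0.5,-0.18,0.12,0.05,0.04,-4.6,11.8,-0.5,-0.18,0.155,0.065,0.04,-4.6,11.8,-0.5,-0.17,0.19,0.08,0.04,-4.6,11.8,-0.5,-0.15,0.2283,0.09,0.04,-4.6,11.8,-0.5,-0.15,0.2283,0.09,0.04])

```text
time_s: 16.12
tcp_pos: [0.5484, 0.0186, 0.1564]
ee_rot: [[0.192, 0.135, -0.972], [0.026, -0.991, -0.133], [-0.981, 0.001, -0.194]]
wrist_force: [-0.5, 0.1, -1.8]
gripper_width: 0.565
```

Call:
move_arm(increments=[0,0,0,0,0,0,0.04,0,0,0,0,0,0,0.04,0,0,0,0,0,0,0.04])

```text
time_s: 16.37
tcp_pos: [0.5549, 0.0247, 0.1607]
ee_rot: [[0.203, 0.143, -0.969], [0.029, -0.99, -0.14], [-0.979, 0.0, -0.205]]
wrist_force: [-0.5, -0.2, -0.2]
gripper_width: 0.568
```

```bash
python3 - <<'E'
from rack import *
snap('wrist','w15',None,1.5); C=wcam('w15')
for x in (.09,.135,.18,.225): print(x,(proj(C,np.array([[x,.05,0],[x,0,0],[x,-.05,0]])@F.T+O)*1.5).round(0).tolist())
p,Rt=place(2,.0062,.0005,.0); inc(p,Rt)
E
```

```text
0.09 [[287.0, 403.0], [379.0, 403.0], [471.0, 403.0]]
0.135 [[279.0, 332.0], [379.0, 333.0], [479.0, 333.0]]
0.18 [[271.0, 249.0], [379.0, 249.0], [488.0, 249.0]]
0.225 [[260.0, 149.0], [380.0, 149.0], [500.0, 149.0]]
t 16.42 rotvec [ 0.1 -0.   0. ] shift [0.0487 0.0006 0.0116] rows>= 2.0 W 0.567 F [ 0.3  1.  -1.5]
```

View pics/w15.png

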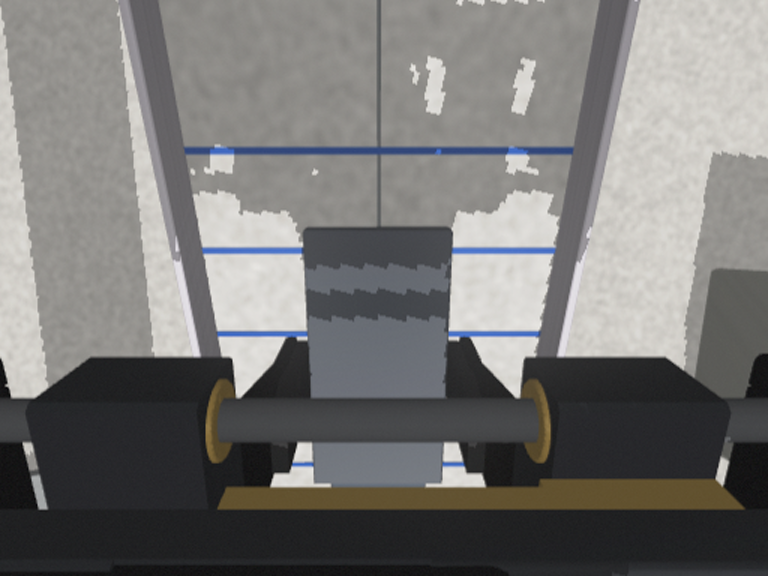

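Call:
move_arm(increments=[0,0,0,0.02,0,0.005,0.04,0,0,0,0.035,0,0.008,0.04,0,0,0,0.043,0,0.01,0.04,0,0,0,0.047,0,0.0105,0.04,0,0,0,0.049,0.0005,0.0115,0.04,0,0,0,0.049,0.0005,0.0115,0.04,0,0,0,0.049,0.0005,0.0115,0.04,0,0,0,0.049,0.0005,0.0115,0.04])

```text
time_s: 17.08
tcp_pos: [0.5535, 0.0235, 0.1106]
ee_rot: [[0.203, 0.142, -0.969], [0.029, -0.99, -0.139], [-0.979, 0.0, -0.206]]
wrist_force: [-0.5, 0.1, -1.4]
gripper_width: 0.568
```

```bash
python3 - <<'E'
from rack import *
p,Rt=place(2,.0062,.0,.0); inc(p,Rt)
E
```

```text
t 17.08 rotvec [ 0.1 -0.1 -0. ] shift [ 0.0005 -0.0006 -0.0003] rows>= 1.0 W 0.568 F [-0.5  0.1 -1.4]
```

Call:
move_arm(increments=[0,0,0,0.001,0,0,0.049,0,0,0,0.001,0,0,0.054,0,0,0,0.001,0,0,0.06,0,0,0,0.001,0,0,0.07,0,0,0,0.001,0,0,0.07,0,0,0,0.001,0,0,0.07,0,0,0,-0.03,0,0,0.07,0,0,0,-0.07,0,0,0.07,0,0,0,-0.11,0,0,0.07,0,0,0,-0.14,0,0.03,0.087,0,0,0,-0.14,0,0.03,0.087,0,0,0,-0.14,0,0.03,0.087])

```text
time_s: 18.08
tcp_pos: [0.4951, 0.0152, 0.2429]
ee_rot: [[0.206, 0.142, -0.968], [0.031, -0.99, -0.139], [-0.978, -0.001, -0.209]]
wrist_force: [0.2, -0.8, -0.2]
gripper_width: 0.944
```

```bash
python3 - <<'E'
from rack import *
snap('wrist','w16',None,1.5)
print(predict(wcam('w16'),2).round(0).tolist(),predict(wcam('w16'),1).round(0).tolist())
inc([.36,-.325,.24],toolR(-92))
E
```

```text
[[336.0, 139.0], [419.0, 139.0], [415.0, 298.0], [339.0, 298.0]] [[338.0, 212.0], [416.0, 212.0], [413.0, 355.0], [342.0, 355.0]]
t 18.13 rotvec [ 10.1 -11.8   1.1] shift [-0.0363  0.3175  0.1784] rows>= 9.0 W 0.967 F [-0.1  0.3 -0.9]
```

View pics/w16.png

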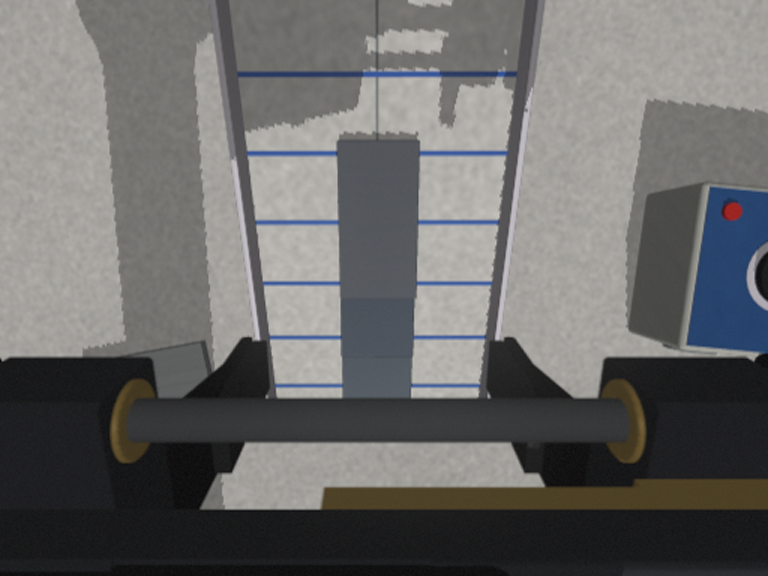

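Call:
move_arm(increments=[10,-11.8,1.1,-0.036,0.3175,0.178,0.087,10,-11.8,1.1,-0.036,0.3175,0.178,0.087,10,-11.8,1.1,-0.036,0.3175,0.178,0.087,10,-11.8,1.1,-0.036,0.3175,0.178,0.087,10,-11.8,1.1,-0.036,0.3175,0.178,0.087,10,-11.8,1.1,-0.036,0.3175,0.178,0.087,10,-11.8,1.1,-0.036,0.3175,0.178,0.087,10,-11.8,1.1,-0.036,0.3175,0.178,0.087,10,-11.8,1.1,-0.036,0.3175,0.178,0.087,10,-11.8,1.1,-0.036,0.3175,0.178,0.087,10,-11.8,1.1,-0.036,0.3175,0.178,0.087,10,-11.8,1.1,-0.036,0.3175,0.178,0.087])

```text
time_s: 19.13
tcp_pos: [0.3606, -0.3249, 0.2382]
ee_rot: [[-0.004, -0.034, -0.999], [0.0, -0.999, 0.034], [-1.0, 0.0, 0.004]]
wrist_force: [0.0, -0.1, 0.0]
gripper_width: 0.995
```

```bash
python3 - <<'E'
from rack import *
snap('wrist','w17',None,1.5)
E
```

```text
(no output)
```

View pics/w17.png

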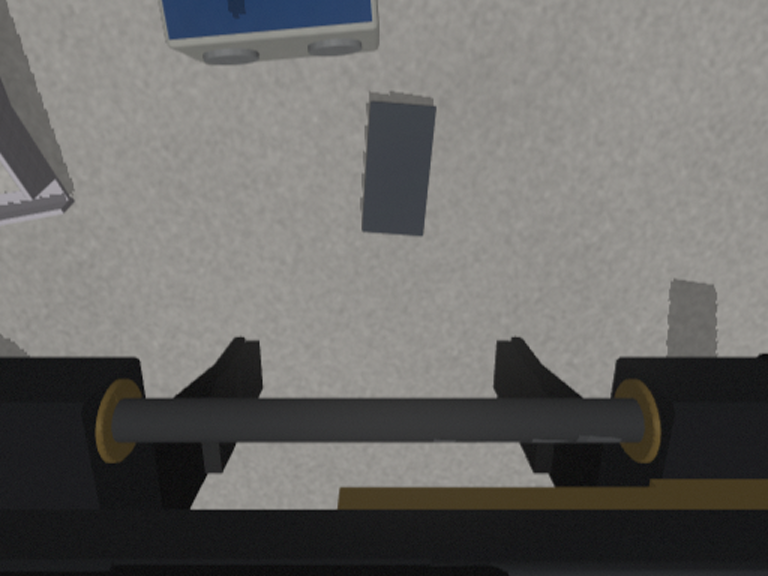

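```bash
python3 - <<'E'
from rack import *
c=quad(wcam('w17'),'D',[(370,101),(435,106),(424,235),(362,231)],.008)
inc([*c,.06],toolR(-96));inc([*c,.0105],toolR(-96))
E
```

```text
D [ 0.4168 -0.3423] sides [0.0491, 0.0985, 0.0505, 0.0989] dir01 -95.9 dir12 174.4
t 19.18 rotvec [ 4.1  0.2 -0. ] shift [ 0.1784  0.016  -0.057 ] rows>= 5.0 W 1.0 F [0.2 0.4 0.2]
t 19.18 rotvec [ 4.1  0.2 -0. ] shift [ 0.2279  0.016  -0.0571] rows>= 6.0 W 1.0 F [0.2 0.4 0.2]
```

Call:
move_arm(increments=[4,0.2,0,0.178,0.016,-0.057,0.087,4,0.2,0,0.178,0.016,-0.057,0.087,4,0.2,0,0.178,0.016,-0.057,0.087,4,0.2,0,0.178,0.016,-0.057,0.087,4,0.2,0,0.178,0.016,-0.057,0.087,4,0.2,0,0.178,0.016,-0.057,0.087,4,0.2,0,0.2,0.016,-0.057,0.087,4,0.2,0,0.215,0.016,-0.057,0.087,4,0.2,0,0.223,0.016,-0.057,0.087,4,0.2,0,0.228,0.016,-0.057,0.087,4,0.2,0,0.228,0.016,-0.057,0.087,4,0.2,0,0.228,0.016,-0.057,0.087])

```text
time_s: 20.18
tcp_pos: [0.4178, -0.3432, 0.013]
ee_rot: [[0.004, -0.102, -0.995], [-0.003, -0.995, 0.102], [-1.0, 0.002, -0.004]]
wrist_force: [0.0, 0.0, -0.4]
gripper_width: 0.998
```

Call:
move_arm(increments=[0,0,0,0,0,0,0.07,0,0,0,0,0,0,0.04,0,0,0,0,0,0,0.04,0,0,0,0,0,0,0.04,0,0,0,0,0,0,0.04,0,0,0,0,0,0,0.04,0,0,0,0,0,0,0.04,0,0,0,0,0,0,0.04,0,0,0,0,0,0,0.04])

```text
time_s: 20.93
tcp_pos: [0.4169, -0.3432, 0.0119]
ee_rot: [[0.003, -0.103, -0.995], [-0.002, -0.995, 0.103], [-1.0, 0.002, -0.003]]
wrist_force: [0.1, 0.1, 0.8]
gripper_width: 0.566
```

```bash
python3 - <<'E'
from rack import *
s=r.sense(); print(s['tcp_pos'],s['gripper_width']*.087)
snap('wrist','w18',None,1.5)
d=s['tcp_pos'][2]-.004; p,Rt=place(3,d,.0005); inc([.417,-.342,.2],Rt);inc(p+[0,0,.05],Rt); print(p)
E
```

```text
[ 0.4169496  -0.34315971  0.01191352] 0.04923955399549415
t 20.98 rotvec [-13.9  11.6  -1.6] shift [-0.1881 -0.0009 -0.0004] rows>= 5.0 W 0.562 F [-0.8  1.1  1.6]
t 20.98 rotvec [-13.9  11.6  -1.6] shift [-0.1675 -0.3892 -0.1388] rows>= 11.0 W 0.562 F [-0.8  1.1  1.6]
[0.59458801 0.03001825 0.12919088]
```

View pics/w18.png

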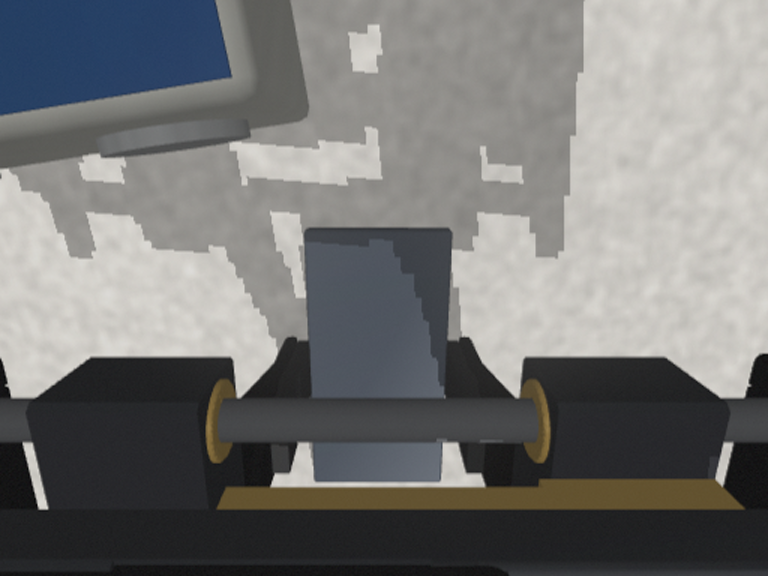

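Call:
move_arm(increments=[0,0,0,-0.04,0,0,0.04,0,0,0,-0.08,0,0,0.04,0,0,0,-0.12,0,0,0.04,0,0,0,-0.16,0,0,0.04,0,0,0,-0.19,-0.02,-0.01,0.04,-13.9,11.6,-1.6,-0.19,-0.05,-0.02,0.04,-13.9,11.6,-1.6,-0.19,-0.085,-0.03,0.04,-13.9,11.6,-1.6,-0.19,-0.12,-0.04,0.04,-13.9,11.6,-1.6,-0.19,-0.155,-0.055,0.04,-13.9,11.6,-1.6,-0.19,-0.19,-0.07,0.04,-13.9,11.6,-1.6,-0.19,-0.225,-0.08,0.04,-13.9,11.6,-1.6,-0.19,-0.26,-0.09,0.04])

```text
time_s: 21.98
tcp_pos: [0.5328, -0.0917, 0.2016]
ee_rot: [[0.202, 0.14, -0.969], [0.03, -0.99, -0.137], [-0.979, -0.001, -0.204]]
wrist_force: [0.0, -0.4, -1.1]
gripper_width: 0.562
```

```bash
python3 - <<'E'
from rack import *
p,Rt=place(3,.0079,.0005);inc(p+[0,0,.05],Rt)
E
```

```text
t 21.98 rotvec [-0.1  0.   0.1] shift [ 0.0381 -0.1118 -0.072 ] rows>= 4.0 W 0.562 F [ 0.  -0.4 -1.1]
```

Call:
move_arm(increments=[0,0,0,0,-0.035,-0.024,0.04,0,0,0,0.01,-0.07,-0.048,0.04,0,0,0,0.025,-0.1,-0.065,0.04,0,0,0,0.037,-0.11,-0.071,0.04,0,0,0,0.037,-0.11,-0.071,0.04,0,0,0,0.037,-0.11,-0.071,0.04,0,0,0,0.037,-0.11,-0.071,0.04])

```text
time_s: 22.57
tcp_pos: [0.593, 0.0255, 0.1799]
ee_rot: [[0.201, 0.14, -0.969], [0.029, -0.99, -0.137], [-0.979, -0.001, -0.204]]
wrist_force: [0.3, 0.1, -0.3]
gripper_width: 0.569
```

```bash
python3 - <<'E'
from rack import *
snap('wrist','w19',None,1.5); C=wcam('w19')
for x in (.09,.135,.18,.225): print(x,(proj(C,np.array([[x,.05,0],[x,0,0],[x,-.05,0]])@F.T+O)*1.5).round(0).tolist())
p,Rt=place(3,.0079,.0005,.0); inc(p,Rt)
E
```

```text
0.09 [[287.0, 455.0], [371.0, 454.0], [456.0, 454.0]]
0.135 [[280.0, 394.0], [371.0, 394.0], [462.0, 394.0]]
0.18 [[271.0, 324.0], [370.0, 324.0], [469.0, 324.0]]
0.225 [[261.0, 241.0], [369.0, 241.0], [477.0, 241.0]]
t 22.62 rotvec [-0.1 -0.   0. ] shift [ 0.0506 -0.0045  0.0085] rows>= 2.0 W 0.566 F [-0.3 -0.5 -0.2]
```

View pics/w19.png

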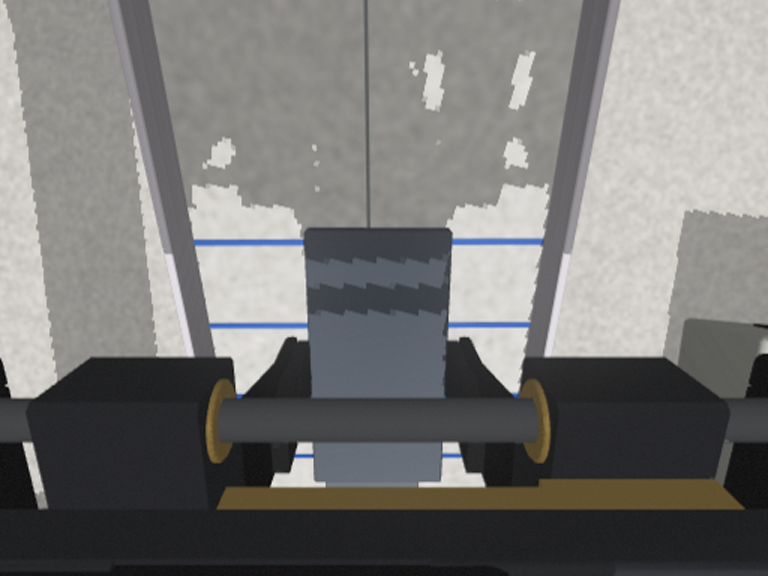

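Call:
move_arm(increments=[0,0,0,0.02,-0.0045,0.004,0.04,0,0,0,0.035,-0.0045,0.006,0.04,0,0,0,0.044,-0.0045,0.0075,0.04,0,0,0,0.048,-0.0045,0.008,0.04,0,0,0,0.05,-0.0045,0.0085,0.04,0,0,0,0.05,-0.0045,0.0085,0.04,0,0,0,0.05,-0.0045,0.0085,0.04,0,0,0,0.05,-0.0045,0.0085,0.04])

```text
time_s: 23.28
tcp_pos: [0.5954, 0.0311, 0.1305]
ee_rot: [[0.204, 0.14, -0.969], [0.03, -0.99, -0.137], [-0.978, -0.001, -0.206]]
wrist_force: [0.4, 0.9, -1.1]
gripper_width: 0.565
```

```bash
python3 - <<'E'
from rack import *
p,Rt=place(3,.0079,.0,.0); inc(p,Rt)
E
```

```text
t 23.28 rotvec [-0.1 -0.1  0.1] shift [0.0015 0.001  0.0011] rows>= 1.0 W 0.565 F [ 0.4  0.9 -1.1]
```

Call:
move_arm(increments=[0,0,0,0.0015,0.001,0.001,0.045,0,0,0,0.0015,0.001,0.001,0.049,0,0,0,0.0015,0.001,0.001,0.054,0,0,0,0.001,0.001,0.001,0.06,0,0,0,0.001,0.001,0.001,0.07,0,0,0,0.001,0.001,0.001,0.07,0,0,0,-0.03,0,0,0.07,0,0,0,-0.07,0,0,0.07,0,0,0,-0.11,0,0.03,0.087,0,0,0,-0.14,0,0.06,0.087,0,0,0,-0.14,0,0.06,0.087,0,0,0,-0.14,0,0.06,0.087])

```text
time_s: 24.28
tcp_pos: [0.5075, 0.0187, 0.257]
ee_rot: [[0.208, 0.141, -0.968], [0.032, -0.99, -0.137], [-0.978, -0.002, -0.21]]
wrist_force: [-0.8, 0.7, 0.1]
gripper_width: 0.974
```

```bash
python3 - <<'E'
from rack import *
snap('wrist','w20',None,1.5)
for k in (3,2): print(predict(wcam('w20'),k).round(0).tolist())
snap('top','t20',(70,80,420,300),2.2)
snap('side','s20',(140,100,345,320),2.7)
E
```

```text
[[338.0, 88.0], [423.0, 88.0], [419.0, 255.0], [342.0, 255.0]]
[[341.0, 165.0], [420.0, 165.0], [416.0, 315.0], [344.0, 315.0]]
```

View pics/w20.png

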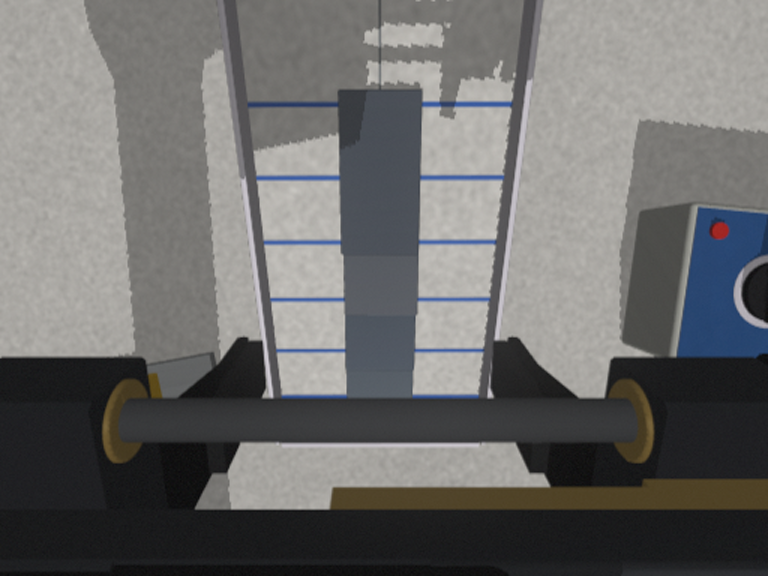

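View pics/t20.png

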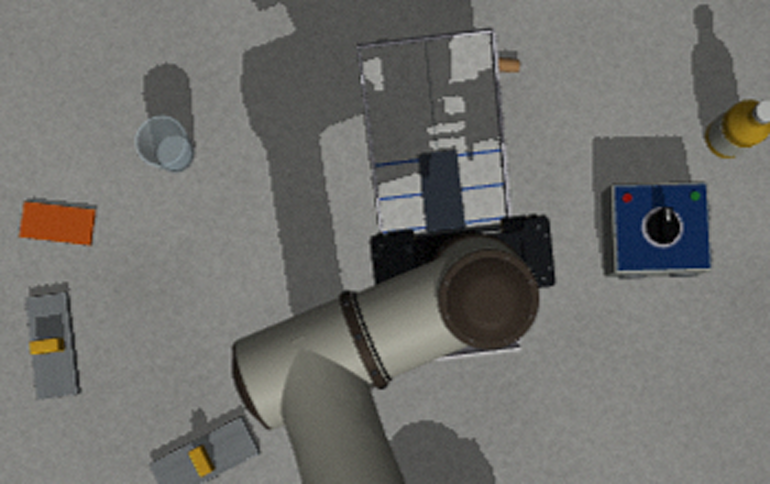

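View pics/s20.png

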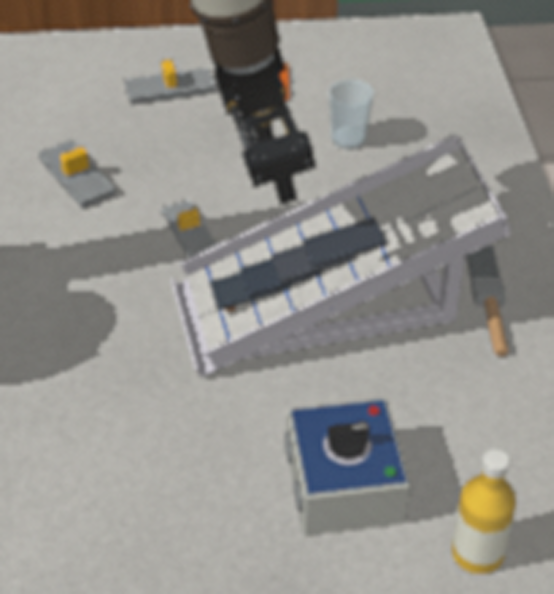

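```bash
python3 - <<'E'
from rack import *
inc([.35,.185,.23],toolR(-72))
E
```

```text
t 24.43 rotvec [ -9.9 -11.7  -1. ] shift [-0.0044 -0.1868  0.1356] rows>= 6.0 W 0.992 F [0.3 0.  0.1]
```

Call:
move_arm(increments=[-10,-11.7,-1,-0.004,-0.187,0.136,0.087,-10,-11.7,-1,-0.004,-0.187,0.136,0.087,-10,-11.7,-1,-0.004,-0.187,0.136,0.087,-10,-11.7,-1,-0.004,-0.187,0.136,0.087,-10,-11.7,-1,-0.004,-0.187,0.136,0.087,-10,-11.7,-1,-0.004,-0.187,0.136,0.087,-10,-11.7,-1,-0.004,-0.187,0.136,0.087,-10,-11.7,-1,-0.004,-0.187,0.136,0.087,-10,-11.7,-1,-0.004,-0.187,0.136,0.087])

```text
time_s: 25.18
tcp_pos: [0.3499, 0.1853, 0.2295]
ee_rot: [[-0.0, 0.311, -0.95], [-0.001, -0.95, -0.311], [-1.0, 0.001, 0.0]]
wrist_force: [0.6, -0.5, -0.3]
gripper_width: 1.0
```

```bash
python3 - <<'E'
from rack import *
snap('wrist','w21',None,1.5)
E
```

```text
(no output)
```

View pics/w21.png

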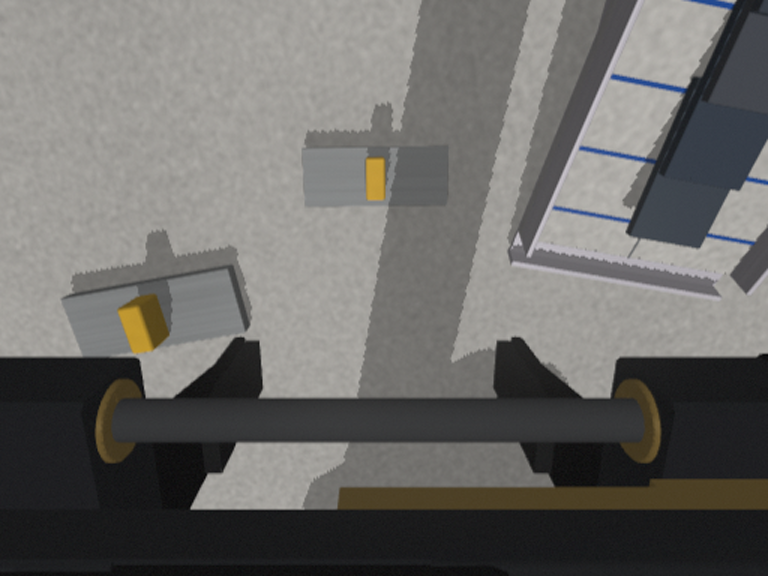

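```bash
python3 - <<'E'
from rack import *
C=wcam('w21')
c=quad(C,'bar',[(303,148),(448,145),(448,206),(304,206)],.012)
quad(C,'blocktop',[(366,158),(384,158),(385,200),(367,200)],.037)
quad(C,'other',[(63,299),(232,267),(248,328),(82,357)],.012)
inc([*c,.07],toolR(-71.5));inc([*c,.0225],toolR(-71.5))
E
```

```text
bar [0.4007 0.2037] sides [0.1083, 0.0453, 0.1113, 0.0431] dir01 -71.4 dir12 -161.4
blocktop [0.4005 0.2037] sides [0.0126, 0.0292, 0.0129, 0.0292] dir01 -71.9 dir12 -160.6
other [0.2396 0.3422] sides [0.143, 0.0531, 0.1452, 0.0521] dir01 -61.3 dir12 -153.6
t 25.23 rotvec [-0.5  0.  -0.1] shift [ 0.1597 -0.0023 -0.0538] rows>= 5.0 W 1.004 F [-0.2  1.   0.3]
t 25.23 rotvec [-0.5  0.  -0.1] shift [ 0.2072 -0.0023 -0.0538] rows>= 6.0 W 1.004 F [-0.2  1.   0.3]
```

Call:
move_arm(increments=[-0.5,0,0,0.16,-0.002,-0.054,0.05,-0.5,0,0,0.16,-0.002,-0.054,0.05,-0.5,0,0,0.16,-0.002,-0.054,0.05,-0.5,0,0,0.16,-0.002,-0.054,0.05,-0.5,0,0,0.16,-0.002,-0.054,0.05,-0.5,0,0,0.18,-0.002,-0.054,0.05,-0.5,0,0,0.195,-0.002,-0.054,0.05,-0.5,0,0,0.203,-0.002,-0.054,0.05,-0.5,0,0,0.206,-0.002,-0.054,0.05,-0.5,0,0,0.206,-0.002,-0.054,0.05,-0.5,0,0,0.206,-0.002,-0.054,0.05])

```text
time_s: 26.15
tcp_pos: [0.4012, 0.2043, 0.0258]
ee_rot: [[0.003, 0.319, -0.948], [0.002, -0.948, -0.319], [-1.0, -0.001, -0.004]]
wrist_force: [0.7, -0.2, 0.9]
gripper_width: 0.574
```

```bash
python3 - <<'E'
from rack import *
inc([.4006,.2037,.0225],toolR(-71.5))
snap('wrist','w22',None,1.5)
E
```

```text
t 26.15 rotvec [ 0.1 -0.2  0.1] shift [0.0033 0.0004 0.0008] rows>= 1.0 W 0.574 F [ 0.7 -0.2  0.9]
```

View pics/w22.png

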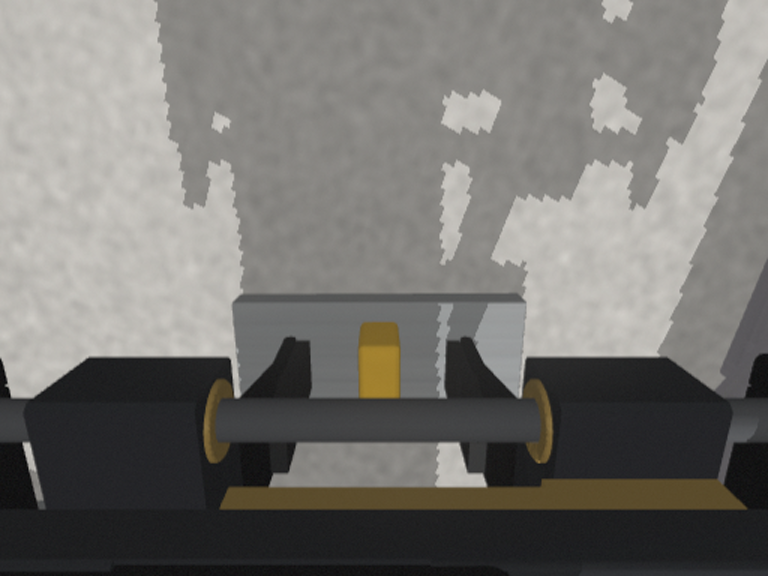

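The small bar (109 × 44 mm against 144 × 53 for its neighbour) is centred between the fingers, yellow block at (379,355). Closing on it.

Call:
move_arm(increments=[0,-0.2,0,0.002,0,0.001,0.05,0,-0.2,0,0.002,0,0.001,0.03,0,-0.2,0,0.002,0,0.001,0.005,0,-0.2,0,0.002,0,0.001,0.005,0,-0.2,0,0.002,0,0.001,0.005,0,-0.2,0,0.002,0,0.001,0.005,0,-0.2,0,0.002,0,0.001,0.005,0,-0.2,0,0.002,0,0.001,0.005,0,-0.2,0,0.002,0,0.001,0.005])

```text
time_s: 26.95
tcp_pos: [0.3995, 0.2035, 0.0225]
ee_rot: [[-0.002, 0.319, -0.948], [-0.001, -0.948, -0.319], [-1.0, -0.0, 0.002]]
wrist_force: [-0.9, -0.1, 0.8]
gripper_width: 0.16
```

```bash
cat >> rack.py <<'E'
def place_bar(h,x=.207,lift=0):
    """h: TCP height above bar underside when gripped"""
    Rt=toolR(-90+YAW,11.8)
    # slate 3 top surface at face x
    c=F@[.049+.135,0,.013]+O; n=-Rt[:,0]; l=-Rt[:,2]
    b=c+n*.004+l*((x-.184)/np.cos(np.radians(10.2)))
    print('bar origin face',F.T@(b-O))
    return b+n*(h+lift),Rt
E
python3 - <<'E'
from rack import *
s=r.sense(); print(s['tcp_pos'],s['gripper_width']*.087)
p,Rt=place_bar(s['tcp_pos'][2]); print(p)
inc([.4006,.2037,.2],Rt);inc(p+[0,0,.05],Rt)
E
```

```text
[0.39953412 0.20353748 0.02253343] 0.013955021929500832
bar origin face [2.07708339e-01 9.85051614e-18 1.27984292e-02]
[0.61365065 0.03273376 0.15173265]
t 26.95 rotvec [10.5 11.9  1.1] shift [-0.1775  0.0002 -0.0007] rows>= 5.0 W 0.16 F [-0.9 -0.1  0.8]
t 26.95 rotvec [10.5 11.9  1.1] shift [-0.1795  0.2302 -0.1481] rows>= 8.0 W 0.16 F [-0.9 -0.1  0.8]
```

Call:
move_arm(increments=[0,0,0,-0.03,0,0,0.005,0,0,0,-0.065,0,0,0.005,0,0,0,-0.1,0,0,0.005,0,0,0,-0.14,0,0,0.005,10.5,11.9,1.1,-0.18,0.02,-0.01,0.005,10.5,11.9,1.1,-0.195,0.05,-0.03,0.005,10.5,11.9,1.1,-0.195,0.08,-0.05,0.005,10.5,11.9,1.1,-0.195,0.11,-0.07,0.005,10.5,11.9,1.1,-0.195,0.14,-0.09,0.005,10.5,11.9,1.1,-0.195,0.17,-0.11,0.005,10.5,11.9,1.1,-0.195,0.2,-0.13,0.005,10.5,11.9,1.1,-0.18,0.23,-0.148,0.005])

```text
time_s: 27.95
tcp_pos: [0.6158, 0.0319, 0.2037]
ee_rot: [[0.206, 0.14, -0.968], [0.029, -0.99, -0.137], [-0.978, -0.0, -0.209]]
wrist_force: [0.5, 1.2, -3.5]
gripper_width: 0.161
```

Call:
move_arm(increments=[0,0,0,0,0,0,0.005,0,0,0,0,0,0,0.005,0,0,0,0,0,0,0.005])

```text
time_s: 28.2
tcp_pos: [0.6121, 0.0324, 0.2002]
ee_rot: [[0.199, 0.139, -0.97], [0.028, -0.99, -0.136], [-0.98, 0.0, -0.2]]
wrist_force: [0.3, 0.7, -3.5]
gripper_width: 0.156
```

```bash
python3 - <<'E'
from rack import *
snap('wrist','w23',None,1.5)
p,Rt=place_bar(.0225,lift=.0005); inc(p,Rt)
E
```

```text
bar origin face [2.07708339e-01 9.85051614e-18 1.27984292e-02]
t 28.25 rotvec [-0.   0.1 -0. ] shift [0.0483 0.0005 0.0088] rows>= 2.0 W 0.161 F [-0.2  0.9 -4. ]
```

View pics/w23.png

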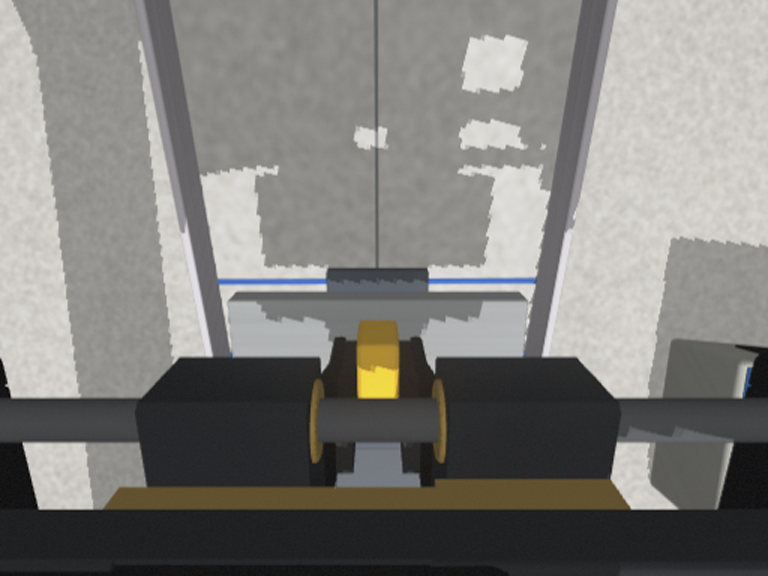

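Call:
move_arm(increments=[0,0,0,0.02,0,0.004,0.005,0,0,0,0.034,0,0.006,0.005,0,0,0,0.042,0,0.0075,0.005,0,0,0,0.046,0,0.0085,0.005,0,0,0,0.048,0,0.0088,0.005,0,0,0,0.048,0,0.0088,0.005,0,0,0,0.048,0,0.0088,0.005,0,0,0,0.048,0,0.0088,0.005])

```text
time_s: 28.92
tcp_pos: [0.6153, 0.0333, 0.1545]
ee_rot: [[0.205, 0.141, -0.969], [0.029, -0.99, -0.138], [-0.978, 0.0, -0.207]]
wrist_force: [-0.3, 0.2, -4.2]
gripper_width: 0.157
```

```bash
python3 - <<'E'
from rack import *
p,Rt=place_bar(.0225,lift=.0); inc(p,Rt)
E
```

```text
bar origin face [2.07708339e-01 9.85051614e-18 1.27984292e-02]
t 28.92 rotvec [-0.  -0.1 -0. ] shift [0.0024 0.0004 0.0022] rows>= 1.0 W 0.157 F [-0.3  0.2 -4.2]
```

Still hanging free (−4 N); lowering in small steps.

Call:
move_arm(increments=[0,0,0,0.0015,0,0.001,0.005,0,0,0,0.0025,0,0.002,0.005,0,0,0,0.0025,0,0.002,0.005,0,0,0,0.0025,0,0.002,0.005])

```text
time_s: 29.25
tcp_pos: [0.6141, 0.033, 0.1517]
ee_rot: [[0.205, 0.141, -0.969], [0.029, -0.99, -0.138], [-0.978, 0.0, -0.207]]
wrist_force: [-0.8, -0.3, 0.7]
gripper_width: 0.158
```

```bash
python3 - <<'E'
from rack import *
p,Rt=place_bar(.0225,lift=.0); inc(p,Rt)
E
```

```text
bar origin face [2.07708339e-01 9.85051614e-18 1.27984292e-02]
t 29.25 rotvec [-0.  -0.2 -0. ] shift [-0.0001  0.0002  0.0004] rows>= 1.0 W 0.158 F [-0.8 -0.3  0.7]
```

In contact, weight taken. Release and back off.

Call:
move_arm(increments=[0,0,0,0,0,0,0.014,0,0,0,0,0,0,0.018,0,0,0,0,0,0,0.025,0,0,0,0,0,0,0.035,0,0,0,0,0,0,0.035,0,0,0,-0.03,0,0,0.035,0,0,0,-0.07,0,0,0.05,0,0,0,-0.11,0,0.03,0.05,0,0,0,-0.13,0,0.07,0.05,0,0,0,-0.13,0,0.07,0.05,0,0,0,-0.13,0,0.07,0.05])

```text
time_s: 30.17
tcp_pos: [0.5173, 0.0192, 0.2657]
ee_rot: [[0.206, 0.141, -0.968], [0.03, -0.99, -0.137], [-0.978, -0.001, -0.209]]
wrist_force: [-0.3, -0.8, -0.9]
gripper_width: 0.565
```

```bash
python3 - <<'E'
from rack import *
snap('wrist','w24',None,1.5)
C=wcam('w24')
for k in (3,2): print(predict(C,k).round(0).tolist())
p,Rt=place_bar(0); n=-Rt[:,0];l=-Rt[:,2];y=-Rt[:,1]
print('bar top',(proj(C,[p+n*.012+a*l*.022+b*y*.055 for a,b in((1,1),(1,-1),(-1,-1),(-1,1))])*1.5).round().tolist())
inc([.558,-.2565,.19],toolR(-88.2))
E
```

```text
[[337.0, 109.0], [420.0, 109.0], [416.0, 269.0], [341.0, 269.0]]
[[340.0, 183.0], [417.0, 183.0], [414.0, 327.0], [343.0, 327.0]]
bar origin face [2.07708339e-01 9.85051614e-18 1.27984292e-02]
bar top [[285.0, 116.0], [472.0, 116.0], [468.0, 192.0], [289.0, 192.0]]
t 30.22 rotvec [  6.3 -12.    0.7] shift [0.0729 0.2788 0.0152] rows>= 7.0 W 0.568 F [0.1 0.7 0.8]
```

View pics/w24.png

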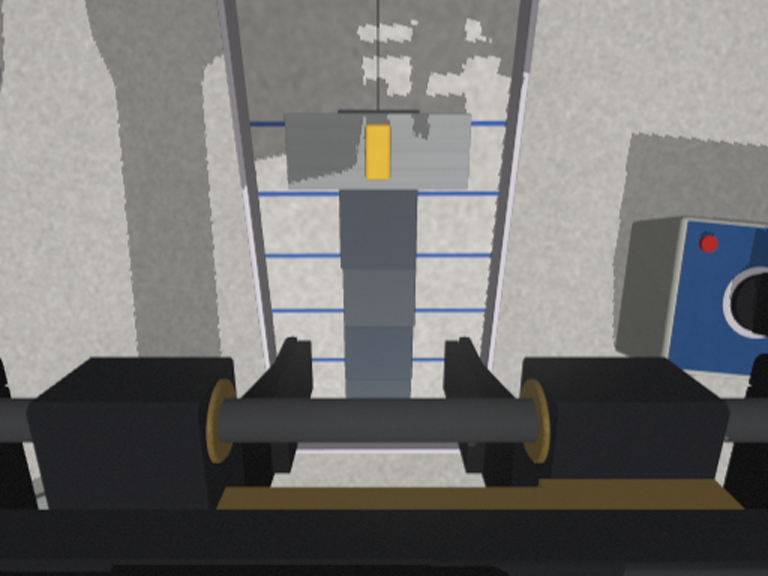

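```bash
python3 - <<'E'
from rack import *
inc([.49,-.25,.25],toolR(-88.2))
E
```

```text
t 30.22 rotvec [  6.3 -12.    0.7] shift [0.0005 0.2628 0.0677] rows>= 7.0 W 0.568 F [0.1 0.7 0.8]
```

Call:
move_arm(increments=[6.3,-12,0.7,0,0.263,0.068,0.05,6.3,-12,0.7,0,0.263,0.068,0.05,6.3,-12,0.7,0,0.263,0.068,0.05,6.3,-12,0.7,0,0.263,0.068,0.05,6.3,-12,0.7,0,0.263,0.068,0.05,6.3,-12,0.7,0,0.263,0.068,0.05,6.3,-12,0.7,0,0.263,0.068,0.05,6.3,-12,0.7,0,0.263,0.068,0.05,6.3,-12,0.7,0,0.263,0.068,0.05,6.3,-12,0.7,0,0.263,0.068,0.05])

```text
time_s: 31.05
tcp_pos: [0.4905, -0.2502, 0.2483]
ee_rot: [[-0.005, 0.03, -1.0], [-0.001, -1.0, -0.03], [-1.0, 0.001, 0.005]]
wrist_force: [-0.8, 0.8, -0.1]
gripper_width: 0.575
```

```bash
python3 - <<'E'
from rack import *
snap('wrist','w25',None,1.5)
E
```

```text
(no output)
```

View pics/w25.png

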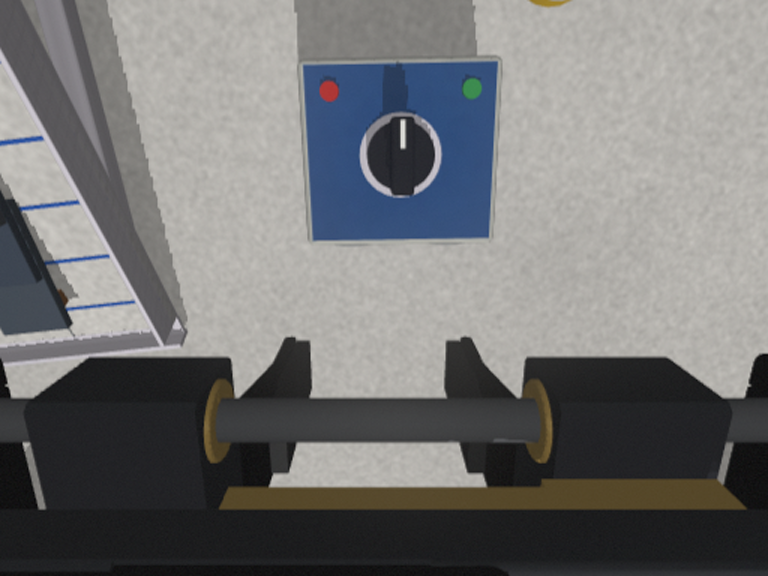

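```bash
python3 - <<'E'
from rack import *
C=wcam('w25')
c=quad(C,'knob',[(391,118),(414,118),(413,194),(391,194)],.107)
quad(C,'box',[(303,66),(497,61),(490,238),(312,240)],.075)
inc([*c,.15],toolR(-88.2));inc([*c,.093],toolR(-88.2))
E
```

```text
knob [ 0.5604 -0.2627] sides [0.0134, 0.0437, 0.0134, 0.0437] dir01 -88.3 dir12 -177.8
box [ 0.5602 -0.2631] sides [0.1216, 0.1124, 0.1236, 0.1108] dir01 -87.3 dir12 -177.2
t 31.1 rotvec [-0.   0.3 -0. ] shift [ 0.0984  0.015  -0.0699] rows>= 3.0 W 0.573 F [0.6 0.3 0.5]
t 31.1 rotvec [-0.   0.3 -0. ] shift [ 0.1554  0.015  -0.0702] rows>= 5.0 W 0.573 F [0.6 0.3 0.5]
```

Call:
move_arm(increments=[0,0.3,0,0.04,0.015,-0.035,0.05,0,0.3,0,0.09,0.015,-0.07,0.05,0,0.3,0,0.09,0.015,-0.07,0.05,0,0.3,0,0.09,0.015,-0.07,0.05,0,0.3,0,0.12,0.015,-0.07,0.05,0,0.3,0,0.14,0.015,-0.07,0.05,0,0.3,0,0.15,0.015,-0.07,0.05,0,0.3,0,0.155,0.015,-0.07,0.05,0,0.3,0,0.155,0.015,-0.07,0.05,0,0.3,0,0.155,0.015,-0.07,0.05])

```text
time_s: 31.93
tcp_pos: [0.5609, -0.2632, 0.0959]
ee_rot: [[0.004, 0.031, -1.0], [-0.002, -1.0, -0.031], [-1.0, 0.002, -0.004]]
wrist_force: [0.3, 0.2, 0.7]
gripper_width: 0.573
```

```bash
python3 - <<'E'
from rack import *
inc([.5604,-.2627,.093],toolR(-88.2)); snap('wrist','w26',None,1.5)
print(r.sense()['joints'].round(1))
E
```

```text
t 31.93 rotvec [-0.  -0.2 -0.1] shift [ 0.0029 -0.0005  0.0005] rows>= 1.0 W 0.573 F [0.3 0.2 0.7]
[-1.020e+01  2.830e+01 -1.040e+01  1.000e-01 -5.100e+01  1.019e+02]
```

View pics/w26.png

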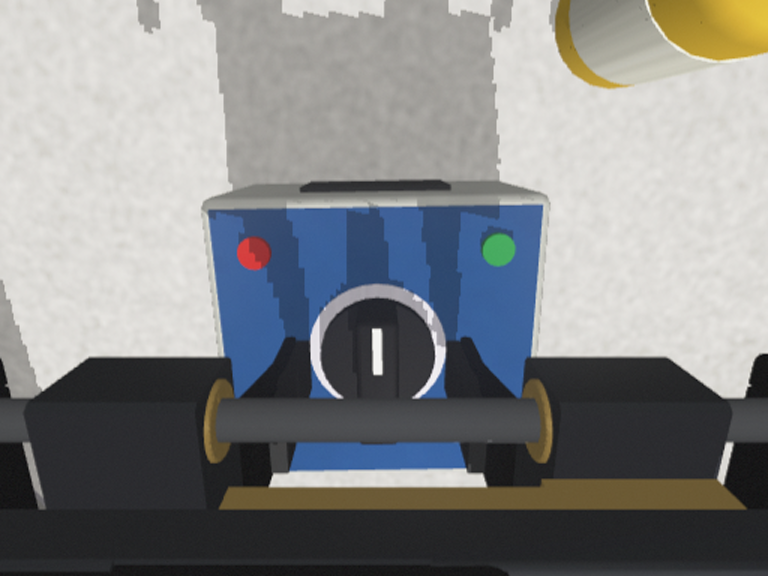

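```bash
python3 - <<'E'
from rack import *
C=wcam('w26'); print(plane(C,np.array([(557,30),(610,86),(570,70)])/1.5,0))
C=cam('top'); print(plane(C,(np.array([(715,285),(688,245)])/4+[220,80]),0))
E
```

```text
[[ 0.69299001 -0.34380485  0.        ]
 [ 0.66934592 -0.37296036  0.        ]
 [ 0.67587593 -0.35244924  0.        ]]
[[ 0.67106041 -0.36791519  0.        ]
 [ 0.70190616 -0.34727465  0.        ]]
```

Call:
move_arm(increments=[0,-0.2,0,0.002,0,0,0.05,0,-0.2,0,0.002,0,0,0.03,0,-0.2,0,0.002,0,0,0.005,0,-0.2,0,0.002,0,0,0.005,0,-0.2,0,0.002,0,0,0.005,0,-0.2,0,0.002,0,0,0.005,0,-0.2,0,0.002,0,0,0.005,0,-0.2,0,0.002,0,0,0.005])

```text
time_s: 32.65
tcp_pos: [0.56, -0.2632, 0.0924]
ee_rot: [[-0.002, 0.03, -1.0], [-0.001, -1.0, -0.03], [-1.0, 0.001, 0.002]]
wrist_force: [-0.1, -0.4, -0.9]
gripper_width: 0.159
```

Call:
move_arm(increments=[7,0,0,0,0,0,0.005,14,0,0,0,0,0,0.005,21,0,0,0,0,0,0.005,28,0,0,0,0,0,0.005,35,0,0,0,0,0,0.005,42,0,0,0,0,0,0.005,49,0,0,0,0,0,0.005,56,0,0,0,0,0,0.005,62,0,0,0,0,0,0.005,66,0,0,0,0,0,0.005,69,0,0,0,0,0,0.005,69,0,0,0,0,0,0.005])

```text
time_s: 33.65
tcp_pos: [0.561, -0.2616, 0.0924]
ee_rot: [[0.0, -0.922, -0.386], [0.0, -0.386, 0.922], [-1.0, -0.0, 0.0]]
wrist_force: [1.1, 5.7, 0.6]
gripper_width: 0.157
```

Call:
move_arm(increments=[1,0,0,0,0,0,0.005,1,0,0,0,0,0,0.005,1,0,0,0,0,0,0.005])

```text
time_s: 33.9
tcp_pos: [0.561, -0.2616, 0.0924]
ee_rot: [[0.0, -0.928, -0.373], [0.0, -0.373, 0.928], [-1.0, -0.0, 0.0]]
wrist_force: [2.3, 5.6, 1.0]
gripper_width: 0.16
```

```bash
python3 - <<'E'
from rack import *
s=r.sense(); print(s['tcp_pos'],s['wrist_force'],s['moment'],s['gripper_width'],s['joints'].round(1)); 
print(np.degrees(np.arctan2(s['ee_rot'][1,1],s['ee_rot'][0,1])))
snap('wrist','w27',None,1.5); snap('top','t27',(320,130,420,220),6)
E
```

```text
[ 0.56099559 -0.26163098  0.09238213] [2.31129489 5.58171024 0.98261258] [ 1.85433852 -0.50442875  0.52262352] 0.15961067419922914 [-10.   28.6 -10.4  -0.  -51.   31.9]
-158.12006978178545
```

View pics/w27.png

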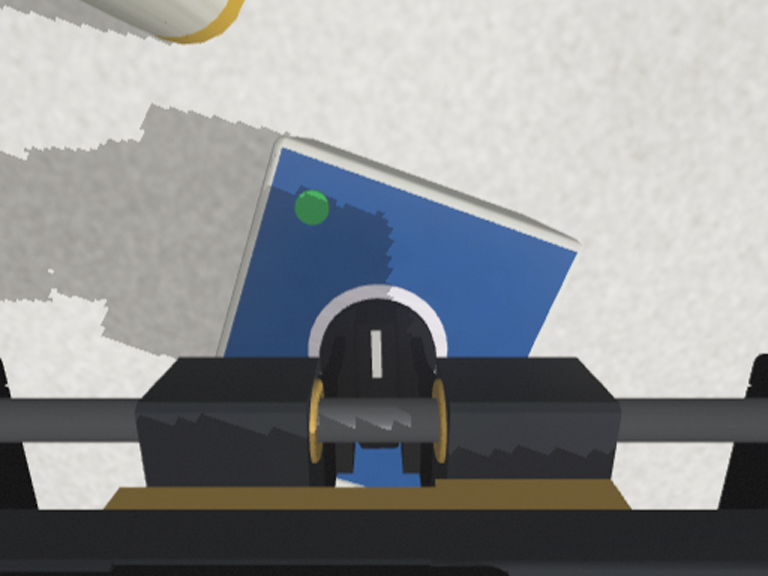

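Call:
move_arm(increments=[-7,0,0,0,0,0,0.005,-14,0,0,0,0,0,0.005,-21,0,0,0,0,0,0.005,-28,0,0,0,0,0,0.005,-35,0,0,0,0,0,0.005,-42,0,0,0,0,0,0.005,-49,0,0,0,0,0,0.005,-56,0,0,0,0,0,0.005,-62,0,0,0,0,0,0.005,-66,0,0,0,0,0,0.005,-68.5,0,0,0,0,0,0.005,-68.5,0,0,0,0,0,0.005])

```text
time_s: 35.0
tcp_pos: [0.56, -0.2632, 0.0924]
ee_rot: [[-0.002, 0.005, -1.0], [-0.001, -1.0, -0.005], [-1.0, 0.001, 0.002]]
wrist_force: [0.3, 0.3, -0.5]
gripper_width: 0.159
```

Call:
move_arm(increments=[0,0,0,0,0,0,0.02,0,0,0,0,0,0,0.05,0,0,0,0,0,0,0.05,0,0,0,0,0,0,0.05,0,0,0,-0.04,0,0,0.05,0,0,0,-0.08,0,0,0.05,0,0,0,-0.12,0,0,0.05,0,0,0,-0.15,0,0.05,0.05,0,0,0,-0.15,0,0.08,0.05,0,0,0,-0.15,0,0.08,0.05,0,0,0,-0.15,0,0.08,0.05])

```text
time_s: 35.92
tcp_pos: [0.4786, -0.2635, 0.2442]
ee_rot: [[0.001, 0.003, -1.0], [-0.002, -1.0, -0.003], [-1.0, 0.002, -0.001]]
wrist_force: [-0.0, -0.3, 0.4]
gripper_width: 0.573
```

```bash
python3 - <<'E'
from rack import *
s=r.sense(); print(s['tcp_pos'],s['time_s'])
snap('wrist','w28',None,1.5); C=wcam('w28')
snap('top','t28',(220,80,420,255),4); snap('side','s28',(140,100,345,320),2.7)
C=cam('top'); print([((predict(C,k,1)-[220,80])*4).round().tolist() for k in(0,3)])
E
```

```text
[ 0.47859344 -0.26349923  0.24417407] 35.9167
[[[180.0, 464.0], [249.0, 456.0], [264.0, 592.0], [196.0, 600.0]], [[160.0, 281.0], [231.0, 273.0], [246.0, 414.0], [176.0, 422.0]]]
```

View pics/w28.png

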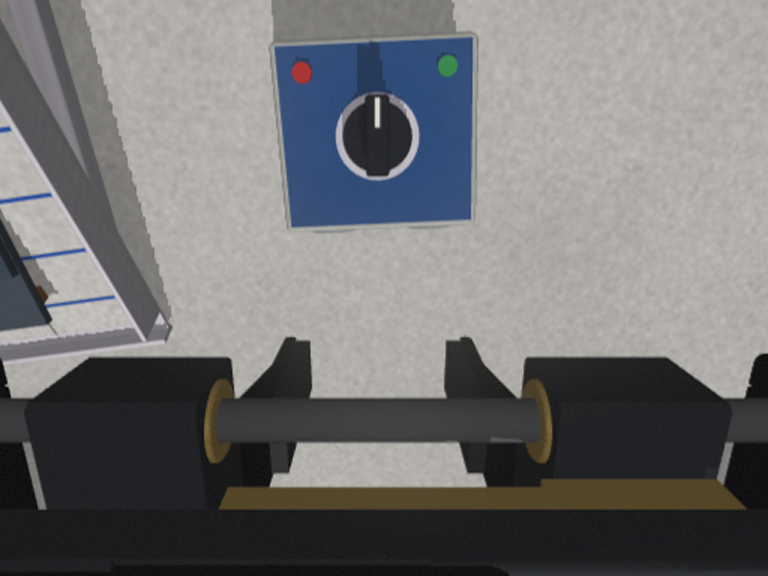

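View pics/t28.png

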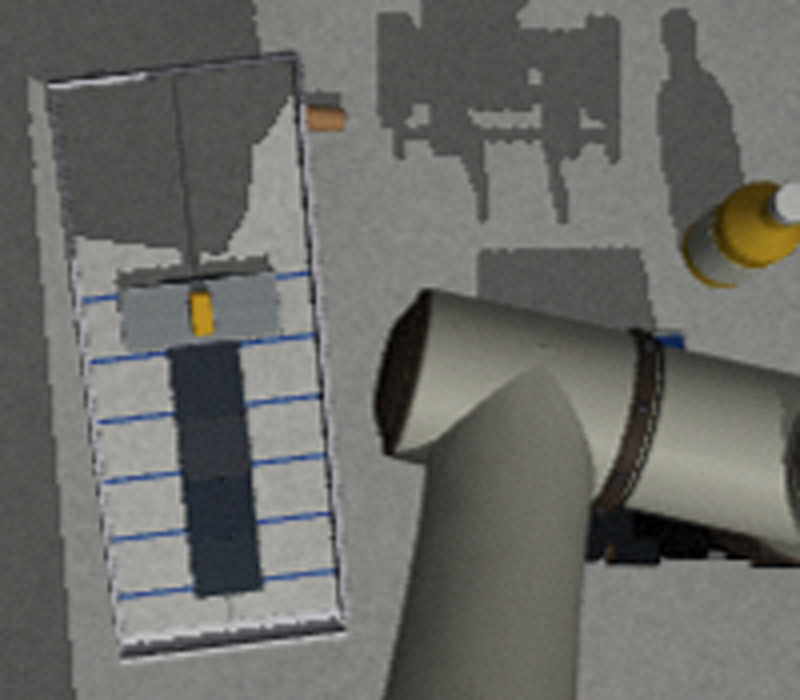

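View pics/s28.png

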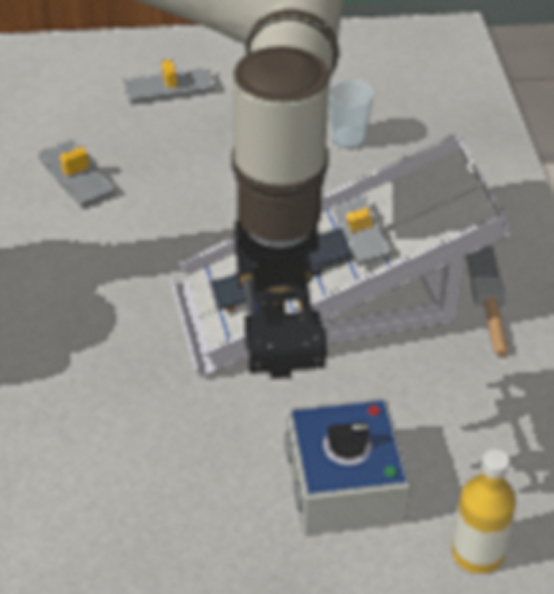

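```bash
python3 - <<'E'
from station import r
print(r.finish_job())
E
```

```text
the job is handed in; nothing more can be done
None
```

I did all three steps and handed the job in at about 36 s of the 210 s; no verdict came back. All four slates in this run are lapped on the bottom four lines. The smallest bar (109 × 44 mm) lies crosswise on the upper half of the top slate. The knob was turned to its stop and brought back.

- **Slates and bar:** in the wrist pictures they lay within about 2 pixels (1–2 mm) of where they should be. The last top view shows all of them in place.
- **Knob:** I turned it about 70° clockwise to its stop, where it pushed back with 0.5 N m. I turned it back with the gripper to about 1.5° from rest and let go there. It now points within about 2° of rest, read by eye from one picture.
- **Bystanders:** I saw the bottle, beaker and brush standing where they were, and never touched them.
- **What went wrong:** on the second slate the fingers first closed about 8 mm too high, because I had planned that move while the arm was still moving. I opened them, lowered the arm and gripped it properly; the slate had not been disturbed.
- **Measurement that disagreed:** the top camera placed the knob about 6 mm off from the wrist camera. I used the wrist reading, which matched the centre of the box.

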